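# Set up a shaker run

### The job

Set up the next run on the shaker: turn the black counter reset knob on the control unit back until it is fully home at its zero stop, and stand every lime-green drum upright in the shaker's tray (these in any order). Then turn the blue speed dial until its white pointer faces the red flag on the ring round it, and last of all push the red start lever on the shaker fully over, away from you. Leave the red box behind the vortex mixer where it is.

Things in the scene. Friction and masses are not known exactly. Their poses are not given: they have to be found in the camera images.
- counter_knob (a joint): black round reset knob of the turns counter, the left knob (robot's view) on top of the white control unit, upright axis. Value in rad turned clockwise (seen from above) away from the zero stop: 0 is hard against the stop, 4.5 the other end. It has light friction (0.05 N m) and stays where it is left; to zero it, turn it anticlockwise
- counter_knob_grip (a point): point on the axis of the counter reset knob, 12 mm below its top. The grip is a ribbed cylinder 44 mm across and 34 mm tall that ends 38 mm above the unit's flat top; fingers may close on it from any side. A low skirt round its foot is only 5 mm high. Its axes turn with the knob
- speed_dial (a joint): blue round speed dial, the right knob on the control unit, same shape and friction as the counter knob. Value in rad turned clockwise seen from above, 0 to 4.71; it starts near 0 and has no springs
- speed_dial_grip (a point): point on the axis of the speed dial, 12 mm below its top; grip 44 mm across, 34 mm tall, top 38 mm above the unit's flat top. Its axes turn with the dial
- speed_dial_pointer (a point): tip of the dial's white pointer, 36 mm from the dial's axis, just above the unit's top; at dial value 0 it points, seen from the unit, 135 degrees anticlockwise of the unit's own x axis (toward the robot and left), and it moves clockwise as the value grows
- flag_mark (a point): the mark of the red T-shaped flag on the thin steel ring round the speed dial, 36 mm from the dial's axis; the flag is fixed for this run and stands at a dial value between 1.6 and 3.9. The dial is set when the pointer tip is at this point
- control_unit: white control unit, 110 x 190 mm and 65 mm high, fixed to the bench; origin under its centre, x pointing away from the robot, y to the left. The counter knob stands at y = +55 mm, the speed dial at y = -55 mm
- tray_center (a point): centre of the shaker tray's floor, 54 mm above the bench; x across the tray (away from the robot), y along it. Inside the tray measures 120 mm (x) by 310 mm (y); its rim is 5 mm thick and stands 16 mm above the floor, with a thin guard rail all round 48 mm above the floor straight above the rim. Room for four drums in one row along y, 78 mm apart (y = -117, -39, 39, 117 mm)
- start_lever (a joint): red toggle lever on the right-hand end of the shaker, rad: near 0 it leans toward the robot (off), 1.0 is fully over away from the robot (start). It stays where it is left; push it over with a force of a few N
- start_lever_tip (a point): tip of the start lever, which swings over in the direction of the tray's +x; the tip is the centre of a red ball 26 mm across, 70 mm from the pivot, about 125 mm above the bench; it travels about 67 mm in all
- drum_a_center (a point): lime-green drum, 65 mm across and 85 mm tall, 0.1 to 0.21 kg, smooth (friction about 0.4), closed and solid; this point is its centre, half-way up, z along its axis. Three or all of the four drums (a to d) are present, standing on the bench at the start
- drum_b_center (a point): lime-green drum, 65 mm across and 85 mm tall, 0.1 to 0.21 kg, smooth (friction about 0.4), closed and solid; this point is its centre, half-way up, z along its axis. Three or all of the four drums (a to d) are present, standing on the bench at the start
- drum_c_center (a point): lime-green drum, 65 mm across and 85 mm tall, 0.1 to 0.21 kg, smooth (friction about 0.4), closed and solid; this point is its centre, half-way up, z along its axis. Three or all of the four drums (a to d) are present, standing on the bench at the start
- drum_d_center (a point): lime-green drum, 65 mm across and 85 mm tall, 0.1 to 0.21 kg, smooth (friction about 0.4), closed and solid; this point is its centre, half-way up, z along its axis. Three or all of the four drums (a to d) are present, standing on the bench at the start
- red_tip_box: red box, 90 x 124 x 86 mm, bystander; origin under its centre
Mind the look-alikes: they are no part of the job. What is shaped like the part that bears drum_a_center but turquoise is not meant.

How it is judged:
On the way, in this order (a step that is already met when the one before it is completed fails the run):
1. the counter knob is at its zero stop and every drum stands in the tray, before the dial is set (value of joint counter_knob below 0.07 rad and x of drum_a_center in the frame of tray_center between -0.033 and 0.033 m and y of drum_a_center in the frame of tray_center between -0.128 and 0.128 m and z of drum_a_center in the frame of tray_center between 0.036 and 0.049 m and angle between each of drum_a_center, drum_b_center, drum_c_center, drum_d_center's own z axis and vertical below 0.12 rad and x of drum_b_center in the frame of tray_center between -0.033 and 0.033 m and y of drum_b_center in the frame of tray_center between -0.128 and 0.128 m and z of drum_b_center in the frame of tray_center between 0.036 and 0.049 m and x of drum_c_center in the frame of tray_center between -0.033 and 0.033 m and y of drum_c_center in the frame of tray_center between -0.128 and 0.128 m and z of drum_c_center in the frame of tray_center between 0.036 and 0.049 m and x of drum_d_center in the frame of tray_center between -0.033 and 0.033 m and y of drum_d_center in the frame of tray_center between -0.128 and 0.128 m and z of drum_d_center in the frame of tray_center between 0.036 and 0.049 m), for 0.2 s.
2. the dial's pointer is at the red flag, before the lever is thrown (horizontal distance between speed_dial_pointer and flag_mark below 0.005 m), for 0.2 s.
3. the start lever is over (value of joint start_lever above 0.8 rad), for 0.2 s.
At the end, for the whole second after the job is handed in: Counter knob within 0.07 rad of its zero stop; every drum that is present stands upright (within 0.12 rad) on the tray's floor inside its rim; the dial's pointer tip within 5 mm of the flag's mark (8 degrees); start lever beyond 0.8 rad of its 1.0 rad (all of step 1 and horizontal distance between speed_dial_pointer and flag_mark below 0.005 m and value of joint start_lever above 0.8 rad); the robot touches nothing.
It fails at once if a bystander (the red box) is moved by more than 30 mm (distance of red_tip_box from where it was at the start of the episode above 0.03 m).
Of drum_a, drum_b, drum_c, drum_d only 3 to 4 are there at a start; the rules pass over those that are not, and their reading is None.
At some moment in a run one of drum_a, drum_b, drum_c, drum_d may be knocked a few centimetres aside while the robot is not near it.
It also fails if it takes over 210 s, if anything falls off the work surface, if the arm or the gripper's body presses on something with over 40 N, if the wrist force passes 120 N, or if a joint passes its speed limit or range.

### The arm

A 6-joint arm with a two-finger parallel gripper is mounted at the origin on the work surface; the furniture and walls round the work are solid. World frame = base frame: x ahead of the robot, y to its left, z up, the work surface at z = 0. Lengths are in m, angles in rad, forces in N, time in s.
With the tool pointing down it reaches from about 0.35 to 0.85 m from the base axis. Payload 8.1 kg.
Tool frame: the origin (TCP) lies between the finger pads; the fingertips stand 22 mm ahead of it and the grasp point (between the pads) lies 3 mm ahead of it; z points along the fingers, y is the line along which they close (so a half turn about z gives the same grasp; the last joint's range is limited). The gripper opens to 93 mm and grips with 3 to 60 N. Pads are 15 mm wide; open, the fingers measure 128 mm over their backs; the gripper's body (75 mm by 188 mm) begins 65 mm behind the grasp point.
Start: joints at [1.077, 0.13, 1.488, -0, 1.523, -0.085], TCP at [0.238, 0.551, 0.241] pointing down, gripper open.
Joint ranges: [-2.96, 2.96], [-0.89, 2.26], [0.02, 2.5], [-1.34, 4.48], [0, 2.73], [-2.66, 2.66]. Speed limits (rad/s): [2.39, 2.39, 2.79, 3.14, 3.14, 3.14].

### API

Orientations are given as a rotation vector (axis times angle).
In Python, from workcell import arm gives the robot as it stands.
- The arm moves only by the tool carry_out, never from a script. Its argument "motion" is one flat list of numbers, 7 for each row, row after row: the turn, a rotation vector about the tool's x, y, z in degrees, then the shift along the tool's x, y, z in mm, then the finger opening in mm, from 0 to 93. In form: [rx, ry, rz, dx, dy, dz, gripper, rx, ry, rz, dx, dy, dz, gripper, ...]. A call has 1 to 5 rows; each row shifts and turns the commanded pose from where the row before left it, along the tool's axes as they then stand; what a row does not reach is not made up. A row lasts 1/8 s, in which the tool goes at most 62.5 mm and 10.7 degrees, less where a joint would pass 70% of its speed; a pose out of reach is approached as far as the arm can. A call is refused whole if a number of a shift passes 62.5 or a number of a turn 10.7, either way. A call with a gripper value outside its range is refused whole. The fingers move at their own pace and stop on an object; the grip force is fixed at half the most. Time passes only in rows, so rows that do not move let the fingers close. It gives the time, the measured TCP pose, the force, the opening and the grip force at its end, in the units of the state.
- arm.state(): the state, without advancing time (a new reading comes with each control period).
- arm.get_image(name): name is "side" or "top" or "wrist"; returns (picture, depth): 400x640x3 uint8, red, green, blue; 400x640 float32, m along the optical axis (not along the pixel's ray), 0 where there is no reading.
- arm.calibration(name): a dict with "fx", "fy", "cx", "cy" (pixels), "camera_from_world" (4x4, takes a point from world to camera coordinates). Camera axes: x right, y down, z forward; pixel columns grow to the right and rows downward; lengths in m; the calibration is good to about 2 mm. The wrist camera is an equidistant fisheye: a pixel r from the principal point sees the ray r / f radians off the axis. A picture is of the moment at which its call begins: read the wrist's pose just before it. calibration takes no time and is no camera call; for the wrist camera it gives the pose at the moment of the call.
- arm.job_done(): hands the job in; it is judged then, once.
Trained networks look in the newest picture that a camera, given by its name, has taken for a name from the list of things; names that differ only in an ending like _2 or _b are one class to them, and where a whole thing is asked for, a point or a joint stands for the part that bears it (a point fixed in the world has none). Each returns a list of dicts, best first, with "conf" (0 to 1); they miss things now and then, are a little off and sometimes report something else, mostly with a low value. They report only what shows in the picture. A call takes as long as a camera call. They do not tell look-alikes from the thing itself.
- arm.cut_out(target, camera): "region" (400x640 bool, what is visible of it) and "uv" ([column, row] in pixels, amid what is visible of it).
- arm.landmark_of(target, camera): "uv" ([column, row] in pixels: a listed point, or the origin of a listed thing).
The state is a dict: "clock": time; "q": joint angles; "qvel": joint speeds; "effort": joint torques, N m; "tcp_pos": TCP position; "eef_rot": TCP orientation; "ft_force": force on the tool from outside, world axes, zero at the start; "torque": the same for the moment, N m; "opening": opening from 0.0 (shut) to 1.0 (fully open); "finger_force": force on a finger pad.
Only numpy, scipy, OpenCV 4.12 (cv2) and the standard library are available. Lean on these libraries where they do the work, as an engineer would, in place of code of your own. Each camera call takes 0.05 s, during which the arm holds its last target. There are 200 camera calls.

## Working session

There is one attempt and no reset: what is moved stays moved. The work goes in short steps, Python scripts to look and compute and a tool call to move; the robot and the scene stay as the last step left them, time stands still between calls to the robot, and variables do not carry over. Pictures are saved under pics/ and viewed, at most 14 in all, crops included, and the job is handed in when it is done.

Besides the shell and the picture viewer there is one more tool, called after "Emit:" by a JSON object that holds its "op" and its "data", one argument or row to a line. carry_out: Moves the arm, as the interface text tells. Its arguments: {"type":"object","properties":{"motion":{"type":"array"}},"required":["motion"]}

```bash
mkdir -p pics; cat > h.py <<'E'
import numpy as np, cv2
from scipy.spatial.transform import Rotation as R
from workcell import arm
def px2w(cal,u,v,d):
    T=np.linalg.inv(np.array(cal["camera_from_world"]))
    p=np.array([(u-cal["cx"])/cal["fx"]*d,(v-cal["cy"])/cal["fy"]*d,d,1.])
    return (T@p)[:3]
def ray_z(cal,u,v,z):
    T=np.linalg.inv(np.array(cal["camera_from_world"]))
    d=T[:3,:3]@np.array([(u-cal["cx"])/cal["fx"],(v-cal["cy"])/cal["fy"],1.]); o=T[:3,3]
    return o+d*(z-o[2])/d[2]
def proj(cal,p):
    c=np.array(cal["camera_from_world"])@np.append(p,1.)
    return np.array([cal["fx"]*c[0]/c[2]+cal["cx"],cal["fy"]*c[1]/c[2]+cal["cy"]])
def cloud(cal,dep):
    v,u=np.mgrid[0:400,0:640]
    T=np.linalg.inv(np.array(cal["camera_from_world"]))
    P=np.stack([(u-cal["cx"])/cal["fx"]*dep,(v-cal["cy"])/cal["fy"]*dep,dep],-1)
    return P@T[:3,:3].T+T[:3,3]
def save(name,im): cv2.imwrite("pics/"+name,cv2.cvtColor(im,cv2.COLOR_RGB2BGR))
E
python3 - <<'E'
from h import *
s=arm.state(); print(s["clock"],s["tcp_pos"],s["eef_rot"])
for c in("top","side"):
    im,d=arm.get_image(c); save(c+"0.png",im); np.savez(c+"0.npz",im=im,d=d)
    cal=arm.calibration(c); W=cloud(cal,d)
    for t in ["drum_a_center","control_unit","counter_knob_grip","speed_dial_grip","speed_dial_pointer","flag_mark","tray_center","start_lever_tip","red_tip_box"]:
        for r in arm.landmark_of(t,c)[:6]:
            u,v=r["uv"]; print(c,t,round(r["conf"],2),np.round(r["uv"]),W[min(int(v),399),min(int(u),639)].round(3))
E
```

```text
0.0 [0.23824705 0.55009163 0.23958829] [-6.37622601e-01 -3.07567938e+00  2.76696115e-03]
top drum_a_center 0.7 [410. 249.] [ 0.357 -0.267  0.089]
top drum_a_center 0.69 [411. 293.] [ 0.248 -0.266  0.082]
top control_unit 0.68 [313. 219.] [ 0.441 -0.018  0.066]
top counter_knob_grip 0.77 [296. 214.] [0.448 0.028 0.105]
top counter_knob_grip 0.72 [333. 218.] [ 0.437 -0.067  0.101]
top speed_dial_grip 0.83 [331. 220.] [ 0.432 -0.062  0.104]
top speed_dial_grip 0.32 [264. 155.] [0.624 0.118 0.055]
top speed_dial_pointer 0.82 [320. 225.] [ 0.427 -0.036  0.069]
top flag_mark 0.63 [342. 208.] [ 0.469 -0.095  0.068]
top tray_center 0.75 [411. 248.] [ 0.36  -0.27   0.083]
top tray_center 0.67 [334. 218.] [ 0.438 -0.07   0.1  ]
top tray_center 0.57 [262. 156.] [0.622 0.121 0.054]
top start_lever_tip 0.45 [334. 156.] [ 0.593 -0.073  0.138]
top red_tip_box 0.7 [410. 121.] [ 0.706 -0.283  0.086]
side drum_a_center 0.94 [213. 290.] [ 0.252 -0.313  0.077]
side drum_a_center 0.74 [264. 289.] [ 0.365 -0.309  0.073]
side drum_a_center 0.65 [356. 190.] [0.621 0.114 0.057]
side drum_a_center 0.49 [304. 230.] [ 0.458 -0.096  0.07 ]
side control_unit 0.94 [297. 234.] [ 0.443 -0.108  0.07 ]
side control_unit 0.31 [301. 194.] [0.455 0.024 0.103]
side counter_knob_grip 0.56 [299. 194.] [0.45  0.033 0.101]
side speed_dial_grip 0.9 [294. 218.] [ 0.437 -0.087  0.102]
side speed_dial_pointer 0.56 [292. 219.] [ 0.431 -0.09   0.102]
side flag_mark 0.44 [303. 231.] [ 0.458 -0.099  0.069]
side tray_center 0.76 [359. 188.] [0.628 0.128 0.055]
side start_lever_tip 0.58 [352. 203.] [ 0.584 -0.082  0.138]
```

View pics/top0.png

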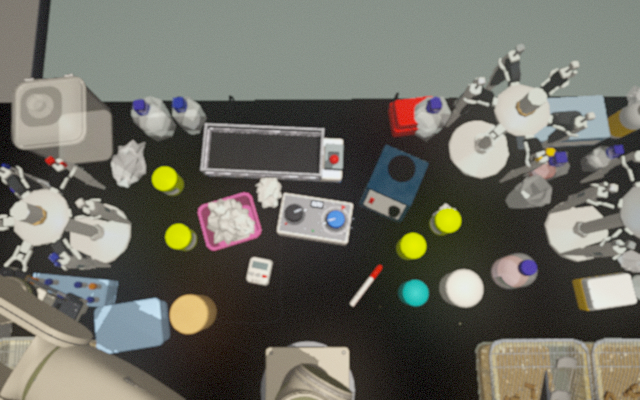

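View pics/side0.png

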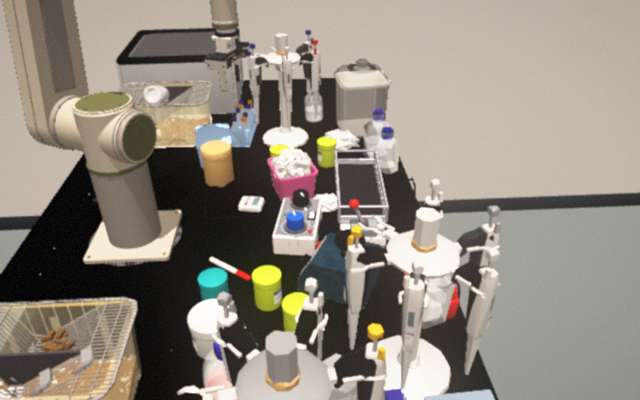

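The top view shows four lime-green drums, at (167,180), (180,237), (412,246) and (447,220). The turquoise drum at (413,292) is a look-alike and isn't meant. The counter knob is at (295,213), the dial at (335,218), the tray at (263,152) and the lever at (333,158). Next I'll measure these and confirm them in an enlarged crop.

```bash
python3 - <<'E'
from h import *
z=np.load("top0.npz"); im,d=z["im"],z["d"]; cal=arm.calibration("top"); W=cloud(cal,d)
hsv=cv2.cvtColor(im,cv2.COLOR_RGB2HSV)
print("cam",np.linalg.inv(cal["camera_from_world"])[:3,3].round(3),cal["fx"])
def comps(m,name,mn=10):
    n,l,st,c=cv2.connectedComponentsWithStats(m.astype(np.uint8))
    for i in range(1,n):
        if st[i,4]>=mn:
            P=W[l==i]; print(name,c[i].round(),st[i,4],"med",np.median(P,0).round(3),"zmax",P[:,2].max().round(3))
            yield l==i,P
for m,P in comps((hsv[...,0]>27)&(hsv[...,0]<42)&(hsv[...,1]>120)&(hsv[...,2]>80),"lime",60):
    T=P[P[:,2]>0.075]; (cx,cy),r=cv2.minEnclosingCircle(T[:,:2].astype(np.float32)); print("   top",T.mean(0).round(4),(round(cx,3),round(cy,3)),round(r,3))
for m,P in comps((hsv[...,0]>100)&(hsv[...,0]<125)&(hsv[...,1]>150)&(hsv[...,2]>60)&(W[...,2]>.09)&(abs(W[...,1])<.2),"blue"): pass
for m,P in comps(((hsv[...,0]<8)|(hsv[...,0]>172))&(hsv[...,1]>120)&(W[...,0]>.3)&(W[...,1]>-.4),"red",4): pass
# control unit top
m=(abs(W[...,2]-.066)<.006)&(W[...,0]>.35)&(W[...,0]<.52)&(W[...,1]>-.15)&(W[...,1]<.12)&(hsv[...,1]<60)&(hsv[...,2]>100)
P=W[m][:,:2].astype(np.float32); print("unit",m.sum(),cv2.minAreaRect(P))
m=(W[...,2]>.085)&(W[...,0]>.38)&(W[...,0]<.5)&(W[...,1]>-.0)&(W[...,1]<.08); P=W[m]; print("knob",P.mean(0).round(3),m.sum())
m=(W[...,2]>.085)&(W[...,0]>.38)&(W[...,0]<.5)&(W[...,1]>-.11)&(W[...,1]<-.03); P=W[m]; print("dial",P.mean(0).round(3),m.sum())
m=(abs(W[...,2]-.054)<.008)&(W[...,0]>.5)&(W[...,0]<.75)&(W[...,1]>-.1)&(W[...,1]<.35)&(hsv[...,2]<80); P=W[m][:,:2].astype(np.float32); print("tray",cv2.minAreaRect(P))
m=(abs(W[...,2]-.102)<.008)&(W[...,0]>.5)&(W[...,0]<.75)&(W[...,1]>-.2)&(W[...,1]<.4); P=W[m][:,:2].astype(np.float32); print("rail",cv2.minAreaRect(P),m.sum())
c=im[110:270,190:370]; c=cv2.resize(c,None,fx=4.4,fy=3.7,interpolation=cv2.INTER_CUBIC)[:592,:792]; save("crop0.png",c)
E
```

```text
cam [ 0.244 -0.022  1.346] 487.20794672150487
lime [166. 179.] 674 med [0.551 0.376 0.083] zmax 1.346
   top [0.5512 0.3767 0.0873] (0.41, 0.19) 0.27
lime [448. 221.] 593 med [ 0.43  -0.37   0.084] zmax 1.346
   top [ 0.4312 -0.3667  0.0949] (0.344, -0.212) 0.214
lime [178. 236.] 625 med [0.396 0.337 0.084] zmax 1.346
   top [0.3955 0.3329 0.0897] (0.33, 0.171) 0.211
lime [411. 246.] 690 med [ 0.365 -0.273  0.083] zmax 1.346
   top [ 0.3671 -0.2753  0.087 ] (0.313, -0.165) 0.158
blue [335. 215.] 63 med [ 0.445 -0.077  0.103] zmax 0.109
blue [334. 224.] 28 med [ 0.421 -0.069  0.102] zmax 0.107
red [403. 116.] 1010 med [ 0.723 -0.266  0.081] zmax 0.093
red [334. 159.] 62 med [ 0.584 -0.072  0.137] zmax 0.142
red [ 49. 160.] 76 med [0.524 0.529 0.372] zmax 0.378
red [ 63. 164.] 18 med [0.522 0.514 0.346] zmax 0.352
red [371. 200.] 16 med [ 0.487 -0.171  0.083] zmax 0.091
red [342. 207.] 5 med [ 0.472 -0.095  0.071] zmax 0.072
red [377. 269.] 76 med [ 0.31  -0.192  0.009] zmax 0.018
unit 2106 ((0.44502195715904236, -0.02587684988975525), (0.19493407011032104, 0.1094747930765152), 80.28570556640625)
knob [0.454 0.031 0.102] 236
dial [ 0.436 -0.077  0.102] 238
tray ((0.6313385963439941, 0.11516162753105164), (0.30119869112968445, 0.10275820642709732), 86.71671295166016)
rail ((0.5971944332122803, 0.10049498081207275), (0.6231880784034729, 0.22267329692840576), 78.75372314453125) 1423
```

View pics/crop0.png

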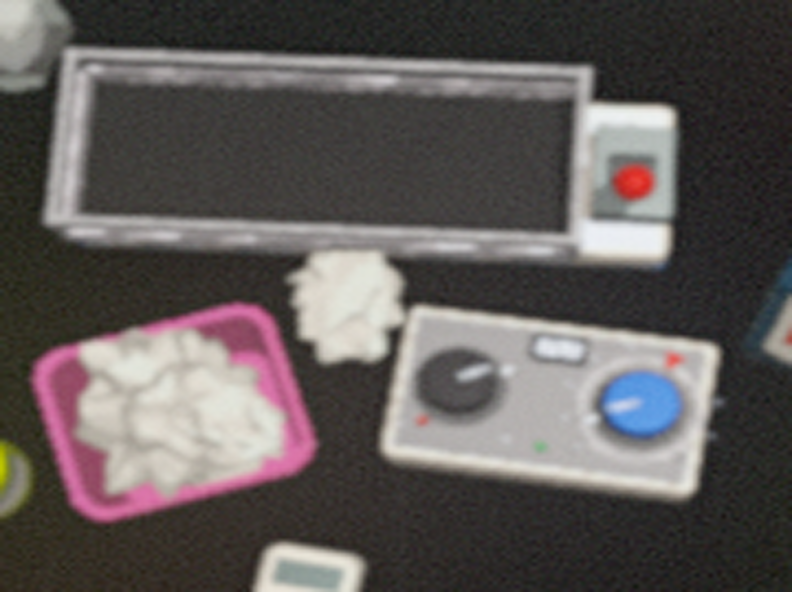

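The crop shows the counter knob's pointer at upper right, about 210° from zero. The dial's pointer is on the left, the red flag at upper right (673,358) and the lever ball at (634,182). Next is an obstacle height grid and refined drum and tray fits.

```bash
python3 - <<'E'
from h import *
z=np.load("top0.npz"); im,d=z["im"],z["d"]; cal=arm.calibration("top"); W=cloud(cal,d)
hsv=cv2.cvtColor(im,cv2.COLOR_RGB2HSV)
lime=(hsv[...,0]>27)&(hsv[...,0]<42)&(hsv[...,1]>120)&(hsv[...,2]>80)
n,l,st,c=cv2.connectedComponentsWithStats(lime.astype(np.uint8))
for i in range(1,n):
    if st[i,4]>60:
        m=(l==i)&(W[...,2]>.078)&(W[...,2]<.092); P=W[m]; u=np.argwhere(m)[:,::-1].astype(np.float32)
        (a,b),r=cv2.minEnclosingCircle(u); print("drum",c[i].round(),P[:,:2].mean(0).round(3),"circ",ray_z(cal,a,b,.085)[:2].round(3),round(r*1.26/487,4))
rail=(hsv[...,1]<60)&(hsv[...,2]>90)&(abs(W[...,2]-.1)<.008)&(W[...,0]>.53)&(W[...,0]<.71)&(W[...,1]>-.06)&(W[...,1]<.3)
print("rail",cv2.minAreaRect(W[rail][:,:2].astype(np.float32)),rail.sum())
dep=cv2.medianBlur(d,5); W=cloud(cal,dep); ok=(dep>0)
print("y:     "+" ".join("%4d"%(y*100) for y in np.arange(.575,-.56,-.05)))
for x in np.arange(.8,.19,-.05):
    row=[]
    for y in np.arange(.575,-.56,-.05):
        m=ok&(abs(W[...,0]-x)<.025)&(abs(W[...,1]-y)<.025); row.append("%4d"%(1000*np.percentile(W[m][:,2],97)) if m.sum()>3 else "   .")
    print("%.2f  "%x," ".join(row))
c=im[180:310,370:530]; save("crop1.png",cv2.resize(c,None,fx=4.5,fy=4.5,interpolation=cv2.INTER_CUBIC))
E
```

```text
drum [166. 179.] [0.552 0.378] circ [0.551 0.377] 0.032
drum [448. 221.] [ 0.433 -0.37 ] circ [ 0.433 -0.37 ] 0.0332
drum [178. 236.] [0.396 0.335] circ [0.396 0.335] 0.0328
drum [411. 246.] [ 0.367 -0.276] circ [ 0.367 -0.276] 0.0332
rail ((0.6261454224586487, 0.11495640873908997), (0.3228342533111572, 0.1336391121149063), 86.85371398925781) 750
y:       57   52   47   42   37   32   27   22   17   12    7    2   -2   -7  -12  -17  -22  -27  -32  -37  -42  -47  -52
0.80    222    2    .  107    7   89    1   16    0    1    0    1    0    0    1    1    2   19   85    .    5  332    5
0.75    235    3  121  165  131  143   98    5    2    2    2    1    1    1    0    0   81   98  164  151  302  371    5
0.70    237  205  121  162  129  111   98   74   98   99   99   95   98    3    1    0   75   90  163  371  325  317  321
0.65    236  208   52    1    1    1   97   56   55   55   55   56   97   68   37    1  104    5    1  325  321  380  379
0.60    218   52   54    5   84    2   97   69   58   57   56   56   68  138    2  105  150  149  105  303  307  315  314
0.55      3  365   
[... 256 characters left out ...]
   53   94  149  149  140   72  103   68  103   68   61   95  101   83   85   81    0    0
0.40    381  316  336  333   85   86   91  141  149  146   64   66   66  102   66    1   26   85   82   85    1    1    0
0.35    312  333  333    1    2   85   40   92   17   19    4    1    1    1    0    1   82   85   83    1    1    1  123
0.30    338  439  372    1    1    1   44    1   18   19    4    1    1    0    1   13    1   83    1   89   89  106  160
0.25    319  442  592  649  647  121  121    2    1    5    3    1    0    1   12   11   82   86   84   89   88    3  118
0.20     61  486  346  649  650  649  122  120    1    2    3    1    1    1    5    0    1   84    1   88   88    1    1
```

View pics/crop1.png

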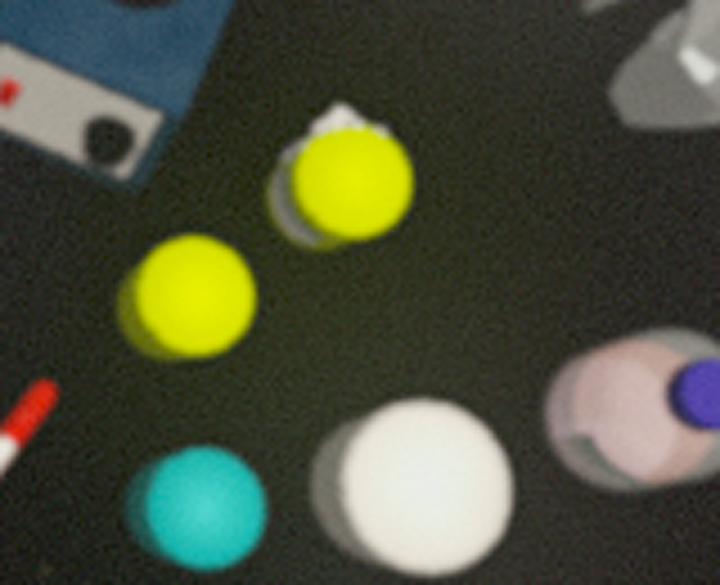

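The crop shows the lime drums at crop (195,295) and (353,183), the turquoise one at (205,508), and a white scrap touching the far side of the second drum. Next I'll write a planner that turns targets into rows.

```bash
cat > p.py <<'E'
from h import *
import sys
# tool y azimuth az (deg), tilt about tool y (deg): positive leans the wrist against tool x
def rot(az,tilt=0):
    a=np.radians(az); y=np.array([np.cos(a),np.sin(a),0]); z=np.array([0,0,-1.]); x=np.cross(y,z)
    return R.from_matrix(np.stack([x,y,z],1))*R.from_rotvec([0,np.radians(tilt),0])
def tray(x,y):
    a=np.radians(-3.15); return np.array([.626+x*np.cos(a)-y*np.sin(a), .115+x*np.sin(a)+y*np.cos(a)])
def now():
    s=arm.state(); return np.array(s["tcp_pos"]),R.from_rotvec(s["eef_rot"])
# wps: list of (x,y,z,az,tilt,grip[,step mm])
def plan(wps,start=None):
    p,r=start or now(); out=[]
    print("from",p.round(4),r.as_rotvec().round(3))
    for w in wps:
        t=np.array(w[:3]); R2=rot(w[3],w[4]); g=w[5]; st=w[6] if len(w)>6 else 50
        ang=np.degrees((r.inv()*R2).magnitude())
        n=max(1,int(np.ceil(np.linalg.norm(t-p)*1000/st-1e-3)),int(np.ceil(ang/10.2-1e-3))); p0,r0=p,r; rv=(r0.inv()*R2).as_rotvec()
        for k in range(1,n+1):
            tp=p0+(t-p0)*k/n; tr=r0*R.from_rotvec(rv*k/n)
            a=np.round(np.degrees((r.inv()*tr).as_rotvec()),1); d=np.round(r.inv().apply(tp-p)*1000,0)
            # shift in the frame before the row's turn
            out.append(list(a)+list(d)+[g]); p=p+r.apply(d/1000); r=r*R.from_rotvec(np.radians(a))
        print("-- wp",w)
        for i,o in enumerate(out[-n:]): print(",".join("%g"%(v+0) for v in o)+",")
    print("end",p.round(4)); return p,r
E
python3 - <<'E'
from p import *
s=arm.state(); print(s["q"],s["opening"])
plan([(.238,.551,.50,66.6,0,93),(.45,.33,.50,-3,0,93)])
E
```

```text
[ 1.07661843e+00  1.30389442e-01  1.48823187e+00  3.07408721e-05
  1.52300682e+00 -8.54103324e-02] 0.9996466064568765
from [0.2385 0.5506 0.2406] [-0.638 -3.076  0.   ]
-- wp (0.238, 0.551, 0.5, 66.6, 0, 93)
0,0,0,0,0,-43,93,
0,0,0,0,0,-43,93,
0,0,0,0,0,-44,93,
0,0,0,0,0,-43,93,
0,0,0,1,0,-43,93,
0,0,0,0,0,-43,93,
-- wp (0.45, 0.33, 0.5, -3, 0, 93)
0,0,9.9,-40,-17,0,93,
0,0,10,-43,-10,0,93,
0,0,9.9,-44,-2,0,93,
0,0,10,-43,6,0,93,
0,0,9.9,-42,13,0,93,
0,0,9.9,-39,19,0,93,
0,0,10,-35,27,0,93,
end [0.4502 0.3301 0.4996]
```

Emit:
{"op": "carry_out", "data": {
  "motion": [0,0,0,0,0,-52,93,0,0,0,0,0,-52,93,0,0,0,0,0,-52,93,0,0,0,0,0,-52,93,0,0,0,0,0,-52,93]
}}

```text
clock: 1.62
tcp_pos: [0.2383, 0.5503, 0.5025]
eef_rot: [0.638, 3.076, 0.001]
ft_force: [0.3, -0.1, 0.5]
opening: 1.001
finger_force: 0.0
```

Emit:
{"op": "carry_out", "data": {
  "motion": [0,0,10,-40,-17,0,93,0,0,10,-43,-10,0,93,0,0,10,-44,-2,0,93,0,0,10,-43,6,0,93,0,0,10,-42,13,0,93]
}}

```text
clock: 2.25
tcp_pos: [0.3911, 0.3915, 0.5007]
eef_rot: [1.885, 2.513, 0.0]
ft_force: [0.1, 0.8, -0.6]
opening: 1.002
finger_force: 0.0
```

```bash
python3 - <<'E'
from p import *
s=arm.state(); print(s["q"],s["ft_force"])
a=np.radians(12); d=rot(-3,12).as_matrix()[:,2]
g=np.array([.552,.377,.062]); b=g-d*.14; c=g-d*.3
plan([(.47,.29,.45,-3,12,93),(*c,-3,12,93),(*b,-3,12,93),(*g,-3,12,93)])
E
```

```text
[ 6.93335581e-01  5.57301010e-02  1.09481055e+00 -2.44596941e-06
  1.99079250e+00  4.09683494e-01] [ 0.0840894   0.83891487 -0.6072952 ]
from [0.3911 0.3915 0.5007] [1.885 2.513 0.   ]
-- wp (0.47, 0.29, 0.45, -3, 12, 93)
-0.7,4,6.4,-40,16,17,93,
-0.6,3.9,6.4,-39,20,14,93,
-0.7,4,6.4,-37,24,12,93,
-- wp (np.float64(0.5487356228540896), np.float64(0.31471197347858726), np.float64(0.3554442802201417), -3, 12, 93)
0,0,0,3,26,33,93,
0,0,0,2,25,33,93,
0,0,0,3,26,33,93,
-- wp (np.float64(0.5504766239985752), np.float64(0.3479322542900074), np.float64(0.1989406641027328), -3, 12, 93)
0,0,0,0,0,40,93,
0,0,0,0,0,40,93,
0,0,0,0,0,40,93,
0,0,0,0,0,40,93,
-- wp (np.float64(0.552), np.float64(0.377), np.float64(0.062), -3, 12, 93)
0,0,0,0,0,47,93,
0,0,0,0,0,46,93,
0,0,0,0,0,47,93,
end [0.5517 0.377  0.0617]
```

Emit:
{"op": "carry_out", "data": {
  "motion": [-0.7,4,6.4,-40,16,17,93,-0.6,4,6.4,-39,20,14,93,-0.7,4,6.4,-37,24,12,93,0,0,0,4,38,50,93,0,0,0,4,39,49,93]
}}

```text
clock: 2.88
tcp_pos: [0.5493, 0.3156, 0.3556]
eef_rot: [-2.164, -2.06, -0.233]
ft_force: [0.2, 0.1, 0.0]
opening: 1.001
finger_force: 0.0
```

```bash
python3 - <<'E'
from p import *
im,d=arm.get_image("wrist"); save("w1.png",im)
d=rot(-3,12).as_matrix()[:,2]
g=np.array([.552,.377,.062]); b=g-d*.14
plan([(*b,-3,12,93),(*g,-3,12,93)])
E
```

```text
from [0.5503 0.3157 0.3438] [-2.163 -2.056 -0.214]
-- wp (np.float64(0.5504766239985752), np.float64(0.3479322542900074), np.float64(0.1989406641027328), -3, 12, 93)
-0.2,0,0,1,0,49,93,
-0.2,0.1,0,0,0,50,93,
-0.2,0,0,1,-1,49,93,
-- wp (np.float64(0.552), np.float64(0.377), np.float64(0.062), -3, 12, 93)
0,0,0,0,0,47,93,
0,0,0,0,0,47,93,
0,0,0,0,0,46,93,
end [0.5516 0.3772 0.0624]
```

View pics/w1.png

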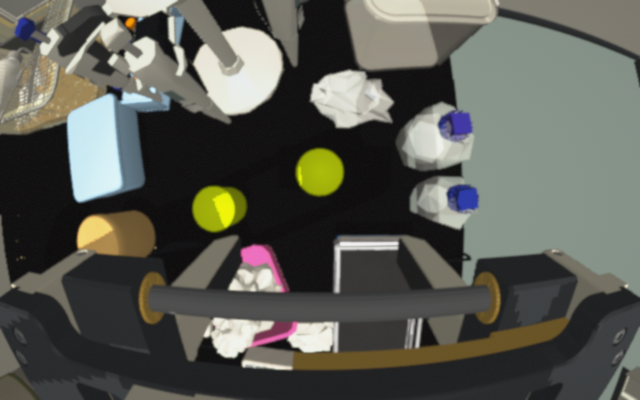

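The wrist view shows the target drum centred between the fingers at (320,172). The second left drum is at (220,208). I'll descend and grip.

Emit:
{"op": "carry_out", "data": {
  "motion": [0,0,0,0,0,49,93,0,0,0,0,0,49,93,0,0,0,0,0,49,93,0,0,0,0,0,47,93,0,0,0,0,0,47,93]
}}

```text
clock: 3.55
tcp_pos: [0.5497, 0.3674, 0.1185]
eef_rot: [-2.161, -2.062, -0.229]
ft_force: [0.0, 0.1, 0.0]
opening: 0.999
finger_force: 0.0
```

Emit:
{"op": "carry_out", "data": {
  "motion": [0,0,0,0,0,46,93,0,0,0,0,0,0,50,0,0,0,0,0,0,50,0,0,0,0,0,0,50,0,0,0,0,0,0,50]
}}

```text
clock: 4.18
tcp_pos: [0.5523, 0.3773, 0.0781]
eef_rot: [-2.162, -2.062, -0.236]
ft_force: [1.2, -0.6, 6.1]
opening: 0.683
finger_force: 30.0
```

```bash
python3 - <<'E'
from p import *
s=arm.state(); print(s["opening"],s["finger_force"])
t=tray(0,.117)
plan([(.555,.33,.26,-3,12,50),(*t,.22,-3,0,50),(*t,.115,-3,0,50)])
E
```

```text
0.6831221470219581 30.00101418583654
from [0.5523 0.3773 0.0781] [-2.162 -2.062 -0.236]
-- wp (0.555, 0.33, 0.26, -3, 12, 50)
0,-0.1,0.1,-2,1,-47,50,
0.1,0,0.1,-2,2,-47,50,
0,-0.1,0,-2,1,-47,50,
0.1,0,0.1,-2,1,-47,50,
-- wp (np.float64(0.6324291710497562), np.float64(0.23182322440171294), 0.22, -3, 0, 50)
0,-4,0,-33,28,7,50,
0,-4,0,-33,27,8,50,
0,-4,0,-32,28,12,50,
-- wp (np.float64(0.6324291710497562), np.float64(0.23182322440171294), 0.115, -3, 0, 50)
0,0,0,0,0,35,50,
0,0,0,0,0,35,50,
0,0,0,0,0,35,50,
end [0.6324 0.2322 0.1146]
```

The grip is good (65 mm, 30 N) and the fingers hold the drum high. I must keep the tilt through placing so the drum stays upright.

```bash
python3 - <<'E'
from p import *
t=tray(0,.117)
plan([(.555,.33,.26,-3,12,50),(*t,.25,-3,12,50),(*t,.134,-3,12,50)])
E
```

```text
from [0.5523 0.3773 0.0781] [-2.162 -2.062 -0.236]
-- wp (0.555, 0.33, 0.26, -3, 12, 50)
0,-0.1,0.1,-2,1,-47,50,
0.1,0,0.1,-2,2,-47,50,
0,-0.1,0,-2,1,-47,50,
0.1,0,0.1,-2,1,-47,50,
-- wp (np.float64(0.6324291710497562), np.float64(0.23182322440171294), 0.25, -3, 12, 50)
0,0,0,-31,28,-3,50,
0,0,0,-32,27,-3,50,
0,0,0,-31,28,-4,50,
-- wp (np.float64(0.6324291710497562), np.float64(0.23182322440171294), 0.134, -3, 12, 50)
0,0,0,-8,0,38,50,
0,0,0,-8,0,38,50,
0,0,0,-8,0,38,50,
end [0.6324 0.2319 0.1338]
```

Emit:
{"op": "carry_out", "data": {
  "motion": [0,0,0,0,0,-47,50,0,0,0,-2,2,-47,50,0,0,0,-2,2,-47,50,0,0,0,-2,2,-47,50]
}}

```text
clock: 4.68
tcp_pos: [0.5542, 0.3306, 0.2598]
eef_rot: [-2.161, -2.062, -0.23]
ft_force: [0.0, 0.7, -2.1]
opening: 0.683
finger_force: 30.0
```

Emit:
{"op": "carry_out", "data": {
  "motion": [0,0,0,-31,28,-3,50,0,0,0,-32,27,-3,50,0,0,0,-31,28,-4,50,0,0,0,0,0,0,50]
}}

```text
clock: 5.18
tcp_pos: [0.6342, 0.2304, 0.2474]
eef_rot: [-2.166, -2.058, -0.228]
ft_force: [-0.4, -0.3, -1.5]
opening: 0.686
finger_force: 30.0
```

```bash
python3 - <<'E'
from p import *
im,d=arm.get_image("side"); cal=arm.calibration("side"); save("s1.png",cv2.resize(im[80:300,200:460],None,fx=3,fy=2.7))
t=tray(0,.117)
plan([(*t,.160,-3,12,50),(*t,.134,-3,12,50)])
E
```

```text
from [0.6333 0.232  0.2476] [-2.164 -2.059 -0.229]
-- wp (np.float64(0.6324291710497562), np.float64(0.23182322440171294), 0.16, -3, 12, 50)
0,-0.1,0.1,-9,0,43,50,
-0.1,0,0.1,-10,-1,43,50,
-- wp (np.float64(0.6324291710497562), np.float64(0.23182322440171294), 0.134, -3, 12, 50)
0,0,0,-5,0,25,50,
end [0.6323 0.2317 0.1341]
```

View pics/s1.png

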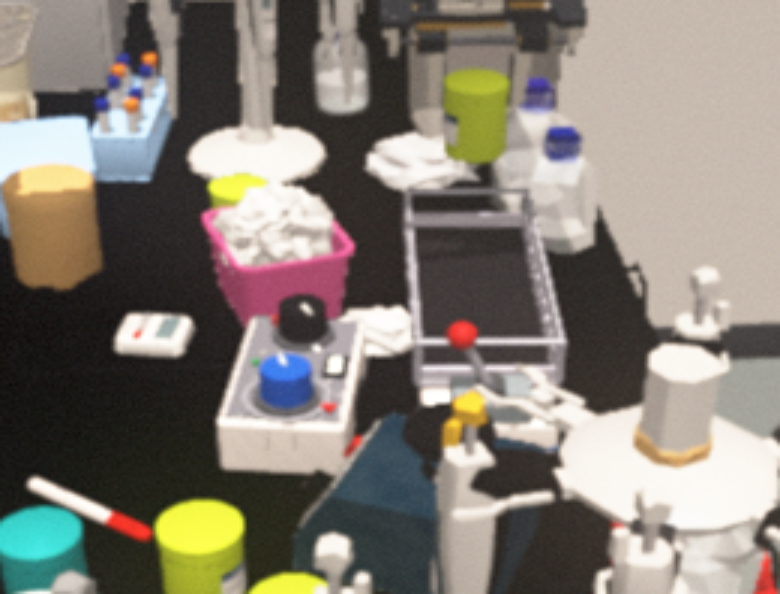

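The drum hangs upright at crop (475,115) over the tray's far end. I'll lower it and release.

Emit:
{"op": "carry_out", "data": {
  "motion": [0,0,0,-9,0,43,50,0,0,0,-10,0,43,50,0,0,0,-4,0,20,50,0,0,0,0,0,0,50,0,0,0,0,0,0,50]
}}

```text
clock: 5.85
tcp_pos: [0.6338, 0.2338, 0.1416]
eef_rot: [-2.161, -2.063, -0.233]
ft_force: [0.7, -0.0, -0.2]
opening: 0.685
finger_force: 30.0
```

Emit:
{"op": "carry_out", "data": {
  "motion": [0,0,0,-1,0,5,50,0,0,0,0,0,0,50]
}}

```text
clock: 6.1
tcp_pos: [0.633, 0.2333, 0.1346]
eef_rot: [-2.161, -2.062, -0.23]
ft_force: [0.7, 0.0, -0.9]
opening: 0.684
finger_force: 30.0
```

Emit:
{"op": "carry_out", "data": {
  "motion": [0,0,0,0,0,3,50,0,0,0,0,0,0,50]
}}

```text
clock: 6.35
tcp_pos: [0.6333, 0.2339, 0.1319]
eef_rot: [-2.161, -2.062, -0.231]
ft_force: [-1.3, -1.6, 4.3]
opening: 0.687
finger_force: 30.0
```

Emit:
{"op": "carry_out", "data": {
  "motion": [0,0,0,0,0,0,82,0,0,0,0,0,0,82,0,0,0,0,0,-30,82,0,0,0,0,0,-50,82,0,0,0,0,0,-50,82]
}}

```text
clock: 6.98
tcp_pos: [0.6309, 0.2064, 0.2587]
eef_rot: [-2.16, -2.061, -0.227]
ft_force: [0.3, 0.2, -0.3]
opening: 0.881
finger_force: 0.0
```

```bash
python3 - <<'E'
from p import *
im,d=arm.get_image("wrist"); save("w2.png",im)
im,d=arm.get_image("top"); cal=arm.calibration("top"); 
hsv=cv2.cvtColor(im,cv2.COLOR_RGB2HSV)
m=((hsv[...,0]>27)&(hsv[...,0]<42)&(hsv[...,1]>120)&(hsv[...,2]>60)).astype(np.uint8)
W=cloud(cal,d); n,l,st,c=cv2.connectedComponentsWithStats(m)
for i in range(1,n):
    if st[i,4]>60: print(c[i].round(),st[i,4],np.median(W[l==i],0).round(3),ray_z(cal,*c[i],.085).round(3))
k=rot(-3,15).as_matrix()[:,2]; g=np.array([.396,.335,.066])
plan([(.5,.26,.34,-3,15,93),(*(g-k*.26),-3,15,93),(*(g-k*.1),-3,15,93),(*g,-3,15,93)])
E
```

```text
[447. 221.] 636 [ 0.429 -0.369  0.084] [ 0.428 -0.367  0.085]
[178. 236.] 608 [0.396 0.338 0.084] [0.395 0.336 0.085]
[411. 246.] 732 [ 0.365 -0.273  0.083] [ 0.365 -0.271  0.085]
from [0.6346 0.2063 0.2661] [-2.165 -2.066 -0.243]
-- wp (0.5, 0.26, 0.34, -3, 15, 93)
0.1,0.7,0.1,16,-34,-16,93,
0.2,0.7,0.1,15,-34,-16,93,
0.1,0.7,0.1,16,-34,-15,93,
0.1,0.7,0.1,16,-35,-15,93,
-- wp (np.float64(0.3924781590229752), np.float64(0.26779927092494815), np.float64(0.31714071483515777), -3, 15, 93)
0,0,0,-1,-36,8,93,
0,0,0,-2,-36,7,93,
0,0,0,-1,-35,8,93,
-- wp (np.float64(0.3946454457780674), np.float64(0.3091535657403647), np.float64(0.16259258262890683), -3, 15, 93)
0,0,0,0,0,40,93,
0,0,0,0,0,40,93,
0,0,0,0,0,40,93,
0,0,0,0,0,40,93,
-- wp (np.float64(0.396), np.float64(0.335), np.float64(0.066), -3, 15, 93)
0,0,0,0,0,50,93,
0,0,0,0,0,50,93,
end [0.3965 0.3352 0.0657]
```

View pics/w2.png

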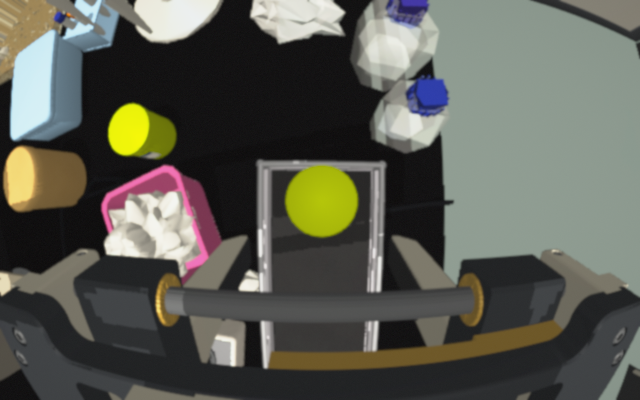

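The drum stands in the tray's left end at (322,200), centred between the rails. On to the second drum.

Emit:
{"op": "carry_out", "data": {
  "motion": [0,0.7,0,16,-34,-16,93,0,0.7,0,15,-34,-16,93,0,0.7,0,16,-34,-15,93,0,0.7,0,16,-35,-15,93,0,0,0,-1,-36,8,93]
}}

```text
clock: 7.7
tcp_pos: [0.4607, 0.2639, 0.3268]
eef_rot: [-2.133, -2.037, -0.284]
ft_force: [0.4, 0.9, 0.8]
opening: 0.997
finger_force: 0.0
```

Emit:
{"op": "carry_out", "data": {
  "motion": [0,0,0,-2,-36,7,93,0,0,0,-1,-35,8,93,0,0,0,0,0,40,93,0,0,0,0,0,40,93,0,0,0,0,0,0,93]
}}

```text
clock: 8.32
tcp_pos: [0.3885, 0.2874, 0.2285]
eef_rot: [-2.132, -2.034, -0.268]
ft_force: [-0.1, 0.6, 0.3]
opening: 0.999
finger_force: 0.0
```

```bash
python3 - <<'E'
from p import *
im,d=arm.get_image("wrist"); save("w3.png",im)
k=rot(-3,15).as_matrix()[:,2]; g=np.array([.396,.335,.066])
plan([(*(g-k*.1),-3,15,93),(*g,-3,15,93)])
E
```

```text
from [0.3898 0.2877 0.2311] [-2.132 -2.035 -0.273]
-- wp (np.float64(0.3946454457780674), np.float64(0.3091535657403647), np.float64(0.16259258262890683), -3, 15, 93)
-0.2,0.1,0.1,2,2,36,93,
-0.1,0.1,0.2,1,2,36,93,
-- wp (np.float64(0.396), np.float64(0.335), np.float64(0.066), -3, 15, 93)
0,0,0,0,0,50,93,
0,0,0,0,0,50,93,
end [0.396  0.3347 0.0657]
```

View pics/w3.png

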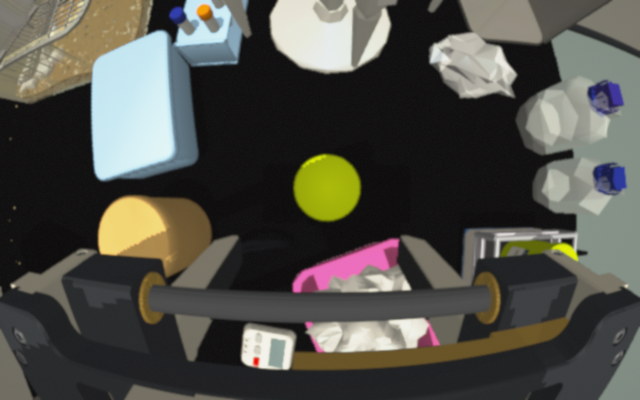

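The drum at (327,188) is centred between the fingers, and the bin is clear of them. Descending.

Emit:
{"op": "carry_out", "data": {
  "motion": [0,0,0,2,2,36,93,0,0,0,1,2,36,93,0,0,0,0,0,50,93,0,0,0,0,0,50,93,0,0,0,0,0,0,93]
}}

```text
clock: 9.0
tcp_pos: [0.3953, 0.334, 0.0646]
eef_rot: [-2.133, -2.035, -0.27]
ft_force: [0.3, -0.6, -1.3]
opening: 1.002
finger_force: 0.0
```

Emit:
{"op": "carry_out", "data": {
  "motion": [0,0,0,0,0,0,50,0,0,0,0,0,0,50,0,0,0,0,0,0,50,0,0,0,0,0,0,50]
}}

```text
clock: 9.5
tcp_pos: [0.3982, 0.3353, 0.0687]
eef_rot: [-2.133, -2.036, -0.283]
ft_force: [-1.3, -1.4, 7.1]
opening: 0.686
finger_force: 30.0
```

```bash
python3 - <<'E'
from p import *
p,r=now(); t=tray(0,.039); zt=p[2]+.054
plan([(p[0],p[1]-.05,p[2]+.19,-3,15,50),(.5,.22,.26,-3,15,50),(*t,.25,-3,15,50),(*t,zt+.008,-3,15,50)])
E
```

```text
from [0.3982 0.3353 0.0687] [-2.133 -2.036 -0.283]
-- wp (np.float64(0.3981505129800044), np.float64(0.2853047959024681), np.float64(0.25870729169015577), -3, 15, 50)
0,0,0.1,0,1,-49,50,
0,0,0.1,0,0,-49,50,
0,0,0,1,1,-49,50,
0,0,0.1,0,1,-49,50,
-- wp (0.5, 0.22, 0.26, -3, 15, 50)
0,0,0,-19,35,-6,50,
0,0,0,-19,35,-5,50,
0,0,0,-20,35,-6,50,
-- wp (np.float64(0.6281430570165853), np.float64(0.15394107480057098), 0.25, -3, 15, 50)
0,0,0,-20,44,-2,50,
0,0,0,-20,43,-2,50,
0,0,0,-19,44,-2,50,
-- wp (np.float64(0.6281430570165853), np.float64(0.15394107480057098), np.float64(0.13070729169015577), -3, 15, 50)
0,0,0,-10,0,38,50,
0,0,0,-11,0,39,50,
0,0,0,-10,0,38,50,
end [0.628  0.1542 0.1312]
```

Emit:
{"op": "carry_out", "data": {
  "motion": [0,0,0,0,0,-49,50,0,0,0,0,0,-49,50,0,0,0,0,1,-49,50,0,0,0,0,1,-49,50,0,0,0,-19,35,-6,50]
}}

```text
clock: 10.12
tcp_pos: [0.4325, 0.2637, 0.2635]
eef_rot: [-2.132, -2.041, -0.292]
ft_force: [0.6, 0.6, -1.6]
opening: 0.687
finger_force: 30.0
```

Emit:
{"op": "carry_out", "data": {
  "motion": [0,0,0,-19,35,-5,50,0,0,0,-20,35,-6,50,0,0,0,-20,44,-2,50,0,0,0,-20,43,-2,50,0,0,0,-19,44,-2,50]
}}

```text
clock: 10.75
tcp_pos: [0.6282, 0.1534, 0.2484]
eef_rot: [-2.134, -2.035, -0.279]
ft_force: [-0.5, -0.6, -1.4]
opening: 0.688
finger_force: 30.0
```

```bash
python3 - <<'E'
from p import *
s=arm.state(); print(s["opening"],s["finger_force"]); t=tray(0,.039); 
arm.get_image("wrist"); p,r=now()
plan([(*t,.150,-3,15,50),(*t,.124,-3,15,50)])
E
```

```text
0.6880992704033508 30.00036969955545
from [0.6316 0.1502 0.2456] [-2.138 -2.033 -0.277]
-- wp (np.float64(0.6281430570165853), np.float64(0.15394107480057098), 0.15, -3, 15, 50)
0,0.1,0,-10,-2,47,50,
-0.1,0.1,0.1,-11,-2,46,50,
-- wp (np.float64(0.6281430570165853), np.float64(0.15394107480057098), 0.124, -3, 15, 50)
0,0,0,-7,0,25,50,
end [0.6277 0.1536 0.1244]
```

Emit:
{"op": "carry_out", "data": {
  "motion": [0,0,0,-10,-2,47,50,0,0,0,-11,-2,46,50,0,0,0,-5,0,19,50,0,0,0,0,0,0,50,0,0,0,0,0,0,50]
}}

```text
clock: 11.42
tcp_pos: [0.6247, 0.1584, 0.1361]
eef_rot: [-2.134, -2.037, -0.283]
ft_force: [0.7, 0.3, -0.9]
opening: 0.687
finger_force: 30.0
```

Emit:
{"op": "carry_out", "data": {
  "motion": [0,0,0,-1,0,4,50,0,0,0,0,0,0,50]
}}

```text
clock: 11.68
tcp_pos: [0.6237, 0.1584, 0.1303]
eef_rot: [-2.134, -2.036, -0.28]
ft_force: [-0.9, 1.0, -1.7]
opening: 0.689
finger_force: 30.0
```

Emit:
{"op": "carry_out", "data": {
  "motion": [0,0,0,-5,4,3,50,0,0,0,-1,0,3,50,0,0,0,0,0,0,50]
}}

```text
clock: 12.05
tcp_pos: [0.6273, 0.1536, 0.1227]
eef_rot: [-2.134, -2.036, -0.279]
ft_force: [-3.0, -2.1, 5.6]
opening: 0.688
finger_force: 30.0
```

Emit:
{"op": "carry_out", "data": {
  "motion": [0,0,0,0,0,0,82,0,0,0,0,0,0,82,0,0,0,0,0,-30,82,0,0,0,0,0,-50,82,0,0,0,0,0,-50,93]
}}

```text
clock: 12.68
tcp_pos: [0.625, 0.1202, 0.2482]
eef_rot: [-2.133, -2.035, -0.277]
ft_force: [-0.3, -0.4, 0.9]
opening: 0.95
finger_force: 0.0
```

```bash
cat > drums.py <<'E'
from p import *
def drums():
    im,d=arm.get_image("top"); cal=arm.calibration("top"); W=cloud(cal,d)
    hsv=cv2.cvtColor(im,cv2.COLOR_RGB2HSV)
    m=((hsv[...,0]>27)&(hsv[...,0]<42)&(hsv[...,1]>120)&(hsv[...,2]>50)).astype(np.uint8)
    n,l,st,c=cv2.connectedComponentsWithStats(m)
    for i in range(1,n):
        if st[i,4]>60:
            P=W[l==i]; P=P[(P[:,2]>.02)&(P[:,2]<.2)]; zt=.139 if np.median(P[:,2])>.115 else .085
            mm=(l==i)&(abs(W[...,2]-zt)<.008); u=np.argwhere(mm)[:,::-1].astype(np.float32); (a,b),r=cv2.minEnclosingCircle(u)
            w=ray_z(cal,a,b,zt)[:2]; e=np.radians(-3.15); q=w-[.626,.115]
            print("drum",c[i].round(),st[i,4],"xy",w.round(3),"tray",np.round([q[0]*np.cos(e)+q[1]*np.sin(e),-q[0]*np.sin(e)+q[1]*np.cos(e)],3),"z",np.median(P[:,2]).round(3))
E
python3 - <<'E'
from drums import *
drums()
plan([(.46,-.08,.30,-3,0,93,60),(.367,-.276,.25,-3,0,93,60),(.367,-.276,.066,-3,0,93,60)])
E
```

```text
drum [215. 146.] 647 xy [0.627 0.236] tray [-0.006  0.121] z 0.138
drum [448. 221.] 627 xy [ 0.432 -0.37 ] tray [-0.167 -0.495] z 0.084
drum [411. 246.] 755 xy [ 0.367 -0.276] tray [-0.237 -0.405] z 0.084
from [0.628  0.1188 0.2571] [-2.137 -2.04  -0.289]
-- wp (0.46, -0.08, 0.3, -3, 0, 93, 60)
0.1,-3,0.1,-38,-32,-19,93,
0.1,-3,0,-38,-31,-17,93,
0.1,-2.9,0.1,-40,-32,-15,93,
0.1,-3,0.1,-40,-31,-13,93,
0.1,-3,0,-41,-32,-11,93,
-- wp (0.367, -0.276, 0.25, -3, 0, 93, 60)
0,0,0,-50,-21,12,93,
0,0,0,-50,-20,13,93,
0,0,0,-50,-21,12,93,
0,0,0,-51,-20,13,93,
-- wp (0.367, -0.276, 0.066, -3, 0, 93, 60)
0,0,0,0,0,46,93,
0,0,0,0,0,46,93,
0,0,0,0,0,46,93,
0,0,0,0,0,46,93,
end [ 0.3674 -0.2764  0.0659]
```

Emit:
{"op": "carry_out", "data": {
  "motion": [0,-3,0,-38,-32,-19,93,0,-3,0,-38,-31,-17,93,0,-3,0,-40,-32,-15,93,0,-3,0,-40,-31,-13,93,0,-3,0,-41,-32,-11,93]
}}

```text
clock: 13.35
tcp_pos: [0.4569, -0.0797, 0.2915]
eef_rot: [2.271, 2.168, -0.004]
ft_force: [-0.2, -0.4, 0.0]
opening: 1.001
finger_force: 0.0
```

Emit:
{"op": "carry_out", "data": {
  "motion": [0,0,0,-50,-21,12,93,0,0,0,-50,-20,13,93,0,0,0,-50,-21,12,93,0,0,0,-51,-20,13,93,0,0,0,0,0,0,93]
}}

```text
clock: 13.98
tcp_pos: [0.3644, -0.2779, 0.2403]
eef_rot: [-2.278, -2.162, 0.004]
ft_force: [-0.5, -0.0, -0.7]
opening: 1.0
finger_force: 0.0
```

```bash
python3 - <<'E'
from drums import *
cal=arm.calibration("wrist"); im,d=arm.get_image("wrist"); save("w4.png",im)
drums()
plan([(.367,-.276,.066,-3,0,93,60)])
E
```

```text
drum [215. 146.] 651 xy [0.627 0.236] tray [-0.006  0.121] z 0.138
drum [246. 147.] 643 xy [0.624 0.152] tray [-0.004  0.037] z 0.138
drum [414. 252.] 210 xy [ 0.361 -0.277] tray [-0.243 -0.406] z 0.085
from [ 0.3664 -0.2757  0.2415] [ 2.275e+00  2.167e+00 -2.000e-03]
-- wp (0.367, -0.276, 0.066, -3, 0, 93, 60)
0,0,0.1,0,0,59,93,
0,0,0,0,1,58,93,
0,0,0.1,0,0,59,93,
end [ 0.3672 -0.2759  0.0655]
```

View pics/w4.png

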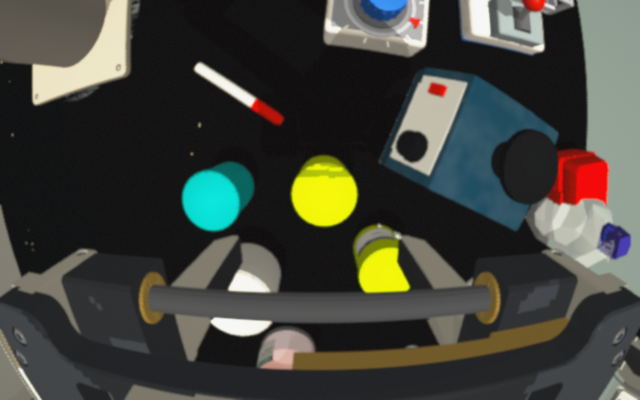

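The target at (324,190) is centred. The turquoise drum at (212,200) leaves about 15 mm for the finger, so I'll descend.

Emit:
{"op": "carry_out", "data": {
  "motion": [0,0,0,0,0,59,93,0,0,0,0,0,58,93,0,0,0,0,0,57,93,0,0,0,0,0,0,93,0,0,0,0,0,0,50]
}}

```text
clock: 14.7
tcp_pos: [0.368, -0.2761, 0.07]
eef_rot: [2.269, 2.168, -0.002]
ft_force: [0.1, -1.0, 0.5]
opening: 0.936
finger_force: 0.0
```

Emit:
{"op": "carry_out", "data": {
  "motion": [0,0,0,0,0,0,50,0,0,0,0,0,0,50,0,0,0,0,0,0,50]
}}

```text
clock: 15.08
tcp_pos: [0.3676, -0.277, 0.0696]
eef_rot: [2.27, 2.166, -0.002]
ft_force: [1.0, 0.6, 7.9]
opening: 0.69
finger_force: 30.0
```

```bash
python3 - <<'E'
from drums import *
p,r=now(); t=tray(0,-.039); 
plan([(p[0],p[1],.26,-3,0,50,60),(.46,-.08,.27,-3,0,50,60),(*t,.25,-3,0,50,60),(*t,p[2]+.062,-3,0,50)])
E
```

```text
from [ 0.3676 -0.277   0.0696] [ 2.270e+00  2.166e+00 -2.000e-03]
-- wp (np.float64(0.36762245610537), np.float64(-0.27696966625621633), 0.26, -3, 0, 50, 60)
0,0.1,0.1,0,0,-48,50,
0.1,0,0.1,0,0,-47,50,
0,0.1,0,0,0,-48,50,
0,0,0.1,0,0,-47,50,
-- wp (0.46, -0.08, 0.27, -3, 0, 50, 60)
0,0,0,50,21,-3,50,
0,0,0,51,20,-2,50,
0,0,0,50,21,-3,50,
0,0,0,50,20,-2,50,
-- wp (np.float64(0.6238569429834147), np.float64(0.07605892519942903), 0.25, -3, 0, 50, 60)
0,0,0,41,39,5,50,
0,0,0,41,39,5,50,
0,0,0,41,39,5,50,
0,0,0,42,39,5,50,
-- wp (np.float64(0.6238569429834147), np.float64(0.07605892519942903), np.float64(0.13158388644023386), -3, 0, 50)
0,0,0,0,0,39,50,
0,0,0,0,0,40,50,
0,0,0,0,0,39,50,
end [0.6243 0.0764 0.1316]
```

Emit:
{"op": "carry_out", "data": {
  "motion": [0,0,0,0,0,-48,50,0,0,0,0,0,-47,50,0,0,0,0,0,-48,50,0,0,0,0,0,-47,50,0,0,0,50,21,-3,50]
}}

```text
clock: 15.7
tcp_pos: [0.3908, -0.2296, 0.2655]
eef_rot: [2.273, 2.156, -0.002]
ft_force: [-0.6, 0.6, -2.2]
opening: 0.683
finger_force: 30.0
```

Emit:
{"op": "carry_out", "data": {
  "motion": [0,0,0,51,20,-2,50,0,0,0,50,21,-3,50,0,0,0,50,20,-2,50,0,0,0,41,39,5,50,0,0,0,41,39,5,50]
}}

```text
clock: 16.32
tcp_pos: [0.5406, 0.0011, 0.2575]
eef_rot: [2.272, 2.168, -0.002]
ft_force: [0.5, -1.5, -1.1]
opening: 0.689
finger_force: 30.0
```

Emit:
{"op": "carry_out", "data": {
  "motion": [0,0,0,41,39,5,50,0,0,0,42,39,5,50,0,0,0,0,0,39,50,0,0,0,0,0,40,50,0,0,0,0,0,0,50]
}}

```text
clock: 16.95
tcp_pos: [0.6183, 0.0786, 0.1634]
eef_rot: [-2.269, -2.165, 0.013]
ft_force: [-0.4, -0.8, -1.2]
opening: 0.688
finger_force: 30.0
```

```bash
python3 - <<'E'
from drums import *
t=tray(.002,-.041); drums()
plan([(*t,.129,-3,0,50)])
E
```

```text
drum [209. 145.] 313 xy [0.628 0.242] tray [-0.005  0.127] z 0.138
drum [245. 148.] 481 xy [0.623 0.154] tray [-0.005  0.039] z 0.138
drum [448. 221.] 611 xy [ 0.432 -0.369] tray [-0.167 -0.494] z 0.084
from [0.62   0.0785 0.1666] [-2.272 -2.167  0.007]
-- wp (np.float64(0.6257440208184908), np.float64(0.07395204664470306), 0.129, -3, 0, 50)
-0.3,0.1,0.3,-4,6,38,50,
end [0.6256 0.0742 0.1286]
```

Emit:
{"op": "carry_out", "data": {
  "motion": [0,0,0,-3,4,20,50,0,0,0,-1,1,13,50,0,0,0,0,0,0,50,0,0,0,0,0,0,50]
}}

```text
clock: 17.5
tcp_pos: [0.6264, 0.0743, 0.1355]
eef_rot: [2.272, 2.168, -0.002]
ft_force: [0.6, -0.3, -1.0]
opening: 0.688
finger_force: 30.0
```

Emit:
{"op": "carry_out", "data": {
  "motion": [0,0,0,0,0,8,50,0,0,0,0,0,4,50,0,0,0,0,0,0,50]
}}

```text
clock: 17.88
tcp_pos: [0.6265, 0.0745, 0.1234]
eef_rot: [2.272, 2.168, -0.002]
ft_force: [0.0, 0.3, 1.9]
opening: 0.684
finger_force: 30.0
```

Emit:
{"op": "carry_out", "data": {
  "motion": [0,0,0,0,0,0,82,0,0,0,0,0,0,82,0,0,0,0,0,-30,82,0,0,0,0,0,-50,93,0,0,0,0,0,-55,93]
}}

```text
clock: 18.5
tcp_pos: [0.6256, 0.0745, 0.2585]
eef_rot: [-2.273, -2.168, 0.005]
ft_force: [0.7, 0.7, -0.0]
opening: 0.993
finger_force: 0.0
```

```bash
python3 - <<'E'
from drums import *
plan([(.46,-.1,.30,-45,0,93,60),(.433,-.370,.25,-90,0,93,60),(.433,-.370,.066,-90,0,93,60)])
E
```

```text
from [0.6256 0.0745 0.2585] [-2.273 -2.168  0.005]
-- wp (0.46, -0.1, 0.3, -45, 0, 93, 60)
0,0,8.5,-36,-31,-8,93,
0,0.1,8.4,-41,-26,-8,93,
-0.1,0,8.5,-44,-20,-9,93,
0,0,8.4,-47,-12,-8,93,
0,0.1,8.5,-47,-6,-8,93,
-- wp (0.433, -0.37, 0.25, -90, 0, 93, 60)
0,0,9,-42,34,10,93,
0,0,9,-36,41,10,93,
0,0,9,-30,45,10,93,
0,0,9,-22,50,10,93,
0,0,9,-13,53,10,93,
-- wp (0.433, -0.37, 0.066, -90, 0, 93, 60)
0,0,0,0,0,46,93,
0,0,0,0,0,46,93,
0,0,0,0,0,46,93,
0,0,0,-1,0,46,93,
end [ 0.4326 -0.3703  0.0657]
```

Emit:
{"op": "carry_out", "data": {
  "motion": [0,0,8.5,-36,-31,-8,93,0,0,8.5,-41,-26,-8,93,0,0,8.5,-44,-20,-9,93,0,0,8.5,-47,-12,-8,93,0,0,8.5,-47,-6,-8,93]
}}

```text
clock: 19.12
tcp_pos: [0.4597, -0.1005, 0.2997]
eef_rot: [2.906, 1.19, -0.002]
ft_force: [0.0, 0.0, -0.0]
opening: 1.002
finger_force: 0.0
```

Emit:
{"op": "carry_out", "data": {
  "motion": [0,0,9,-42,34,10,93,0,0,9,-36,41,10,93,0,0,9,-30,45,10,93,0,0,9,-22,50,10,93,0,0,9,-13,53,10,93]
}}

```text
clock: 19.75
tcp_pos: [0.4325, -0.3719, 0.2497]
eef_rot: [3.14, -0.014, -0.0]
ft_force: [0.4, 0.1, 1.1]
opening: 1.002
finger_force: 0.0
```

```bash
python3 - <<'E'
from drums import *
im,d=arm.get_image("wrist"); save("w5.png",im)
print(arm.state()["q"]); drums()
plan([(.433,-.370,.066,-90,0,93,60)])
E
```

```text
[-0.80628277  0.05289518  1.55847933 -0.00461102  1.53017765  0.78470786]
drum [215. 146.] 656 xy [0.626 0.236] tray [-0.006  0.121] z 0.138
drum [246. 147.] 643 xy [0.624 0.153] tray [-0.004  0.037] z 0.138
drum [277. 148.] 699 xy [0.625 0.074] tray [ 0.001 -0.041] z 0.137
drum [455. 226.] 94 xy [ 0.42  -0.384] tray [-0.178 -0.51 ] z 0.084
from [ 0.4308 -0.3741  0.2476] [ 3.141 -0.019 -0.005]
-- wp (0.433, -0.37, 0.066, -90, 0, 93, 60)
0,0,-0.2,1,-1,45,93,
0,0.1,-0.1,0,-1,46,93,
0,0,-0.2,1,-1,45,93,
0.1,0.1,-0.2,1,-1,46,93,
end [ 0.4334 -0.3702  0.0656]
```

View pics/w5.png

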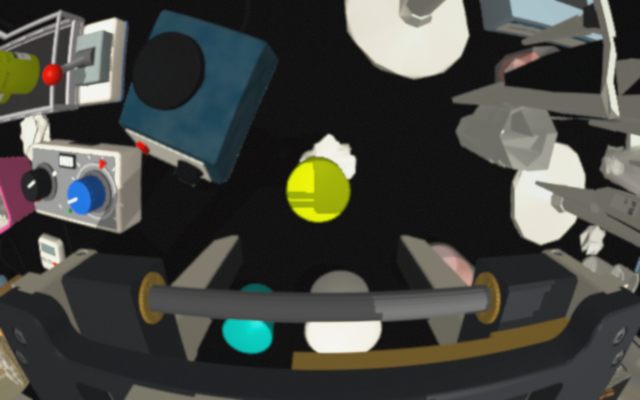

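The last drum at (319,190) is centred, and the scrap at (335,150) is clear of the fingers. Descending.

Emit:
{"op": "carry_out", "data": {
  "motion": [0,0,0,1,0,45,93,0,0,0,0,0,46,93,0,0,0,0,0,45,93,0,0,0,1,0,46,93,0,0,0,0,0,0,93]
}}

```text
clock: 20.48
tcp_pos: [0.4324, -0.3673, 0.0638]
eef_rot: [-3.137, 0.004, 0.01]
ft_force: [-0.1, -0.5, 0.4]
opening: 1.0
finger_force: 0.0
```

Emit:
{"op": "carry_out", "data": {
  "motion": [0,0,0,0,0,0,50,0,0,0,0,0,0,50,0,0,0,0,0,0,50,0,0,0,0,0,0,50]
}}

```text
clock: 20.98
tcp_pos: [0.4357, -0.3712, 0.0696]
eef_rot: [3.138, -0.005, 0.002]
ft_force: [-0.4, 1.0, 6.7]
opening: 0.679
finger_force: 30.0
```

```bash
python3 - <<'E'
from drums import *
p,r=now(); t=tray(.001,-.117); 
plan([(p[0],p[1],.26,-90,0,50,60),(.46,-.12,.27,-45,0,50,60),(*t,.25,-3,0,50,60),(*t,.142,-3,0,50,60)])
E
```

```text
from [ 0.4357 -0.3712  0.0696] [ 3.138e+00 -5.000e-03  2.000e-03]
-- wp (np.float64(0.43566585215032844), np.float64(-0.37115342943646307), 0.26, -90, 0, 50, 60)
0,0,0,0,0,-48,50,
0.1,0,-0.1,0,0,-47,50,
0,-0.1,0,0,0,-48,50,
0.1,0,-0.1,0,0,-47,50,
-- wp (0.46, -0.12, 0.27, -45, 0, 50, 60)
0,0,-9,5,-50,-2,50,
0,0,-9,13,-49,-2,50,
0,0,-9,20,-46,-2,50,
0,0,-9,27,-43,-2,50,
0,0,-9,33,-37,-2,50,
-- wp (np.float64(0.6205693180476943), np.float64(-0.001878174581625383), 0.25, -3, 0, 50, 60)
0,0,-8.4,39,6,4,50,
0,0,-8.4,39,12,4,50,
0,0,-8.4,36,17,4,50,
0,0,-8.4,33,22,4,50,
0,0,-8.4,30,27,4,50,
-- wp (np.float64(0.6205693180476943), np.float64(-0.001878174581625383), 0.142, -3, 0, 50, 60)
0,0,0,0,0,54,50,
0,0,0,0,0,54,50,
end [ 0.6208 -0.0015  0.1415]
```

Emit:
{"op": "carry_out", "data": {
  "motion": [0,0,0,0,0,-48,50,0,0,0,0,0,-47,50,0,0,0,0,0,-48,50,0,0,0,0,0,-47,50,0,0,-9,5,-50,-2,50]
}}

```text
clock: 21.6
tcp_pos: [0.4413, -0.3231, 0.2652]
eef_rot: [3.124, 0.239, 0.008]
ft_force: [0.3, 0.3, -1.7]
opening: 0.684
finger_force: 30.0
```

Emit:
{"op": "carry_out", "data": {
  "motion": [0,0,-9,13,-49,-2,50,0,0,-9,20,-46,-2,50,0,0,-9,27,-43,-2,50,0,0,-9,33,-37,-2,50,0,0,-8.4,39,6,4,50]
}}

```text
clock: 22.22
tcp_pos: [0.492, -0.0945, 0.2646]
eef_rot: [2.803, 1.415, 0.0]
ft_force: [1.2, -0.8, -1.2]
opening: 0.679
finger_force: 30.0
```

Emit:
{"op": "carry_out", "data": {
  "motion": [0,0,-8.4,39,12,4,50,0,0,-8.4,36,17,4,50,0,0,-8.4,33,22,4,50,0,0,-8.4,30,27,4,50,0,0,0,0,0,54,50]
}}

```text
clock: 22.85
tcp_pos: [0.6264, -0.0, 0.1975]
eef_rot: [2.272, 2.158, 0.009]
ft_force: [0.3, -0.2, -2.4]
opening: 0.678
finger_force: 30.0
```

```bash
python3 - <<'E'
from drums import *
s=arm.state(); print(s["opening"],s["q"][5])
t=tray(.001,-.117); 
plan([(*t,.135,-3,0,50,60)])
E
```

```text
0.678259353403019 -0.02992104548628395
from [ 0.6264 -0.      0.1975] [2.272 2.158 0.009]
-- wp (np.float64(0.6205693180476943), np.float64(-0.001878174581625383), 0.135, -3, 0, 50, 60)
0.3,0,0,-1,-3,31,50,
0.3,0.1,0.1,-1,-3,31,50,
end [ 0.6208 -0.0018  0.1354]
```

Emit:
{"op": "carry_out", "data": {
  "motion": [0,0,0,-1,-3,31,50,0,0,0,-1,-2,28,50,0,0,0,0,0,0,50,0,0,0,0,0,0,50]
}}

```text
clock: 23.35
tcp_pos: [0.6171, -0.0036, 0.1356]
eef_rot: [2.281, 2.157, -0.001]
ft_force: [0.2, 0.3, -0.6]
opening: 0.682
finger_force: 30.0
```

Emit:
{"op": "carry_out", "data": {
  "motion": [0,0,0,0,0,5,50,0,0,0,0,0,0,50]
}}

```text
clock: 23.6
tcp_pos: [0.6168, -0.0035, 0.1299]
eef_rot: [2.281, 2.158, -0.001]
ft_force: [0.8, -0.3, -1.0]
opening: 0.675
finger_force: 30.0
```

Emit:
{"op": "carry_out", "data": {
  "motion": [0,0,0,2,4,4,50,0,0,0,0,0,3,50,0,0,0,0,0,0,50]
}}

```text
clock: 23.98
tcp_pos: [0.6211, -0.0017, 0.1235]
eef_rot: [2.281, 2.158, -0.001]
ft_force: [-3.6, -0.4, 7.1]
opening: 0.682
finger_force: 30.0
```

Emit:
{"op": "carry_out", "data": {
  "motion": [0,0,0,0,0,0,82,0,0,0,0,0,0,82,0,0,0,0,0,-30,82,0,0,0,0,0,-50,82,0,0,0,0,0,-50,80]
}}

```text
clock: 24.6
tcp_pos: [0.6202, -0.0015, 0.2528]
eef_rot: [-2.282, -2.158, 0.004]
ft_force: [0.6, 0.2, 0.9]
opening: 0.863
finger_force: 0.0
```

```bash
python3 - <<'E'
from drums import *
plan([(.454,.03,.25,-40,0,80,60),(.454,.03,.25,-123,0,80,60)])
E
```

```text
from [ 0.6202 -0.0015  0.2528] [-2.282 -2.158  0.004]
-- wp (0.454, 0.03, 0.25, -40, 0, 80, 60)
0,0,9.2,6,-42,1,80,
0,0.1,9.2,-2,-42,1,80,
-0.1,0,9.2,-8,-42,0,80,
0,0,9.2,-14,-39,1,80,
-- wp (0.454, 0.03, 0.25, -123, 0, 80, 60)
0,0,9.2,0,0,0,80,
0,0,9.2,0,0,0,80,
0,0,9.3,0,0,0,80,
0,0,9.2,0,0,0,80,
0,0,9.2,0,0,0,80,
0,0,9.2,0,0,0,80,
0,0,9.3,0,0,0,80,
0,0,9.2,0,0,0,80,
0,0,9.2,0,0,0,80,
end [0.4545 0.0298 0.25  ]
```

Emit:
{"op": "carry_out", "data": {
  "motion": [0,0,9.2,6,-42,1,80,0,0,9.2,-2,-42,1,80,0,0,9.2,-8,-42,0,80,0,0,9.2,-14,-39,1,80,0,0,10,0,0,0,80]
}}

```text
clock: 25.22
tcp_pos: [0.4527, 0.0304, 0.2488]
eef_rot: [2.954, 1.067, -0.003]
ft_force: [-0.1, -0.6, -0.1]
opening: 0.862
finger_force: 0.0
```

Emit:
{"op": "carry_out", "data": {
  "motion": [0,0,10,0,0,0,80,0,0,10,0,0,0,80,0,0,10,0,0,0,80,0,0,10,0,0,0,80,0,0,0,0,0,0,80]
}}

```text
clock: 25.85
tcp_pos: [0.4549, 0.0298, 0.2491]
eef_rot: [3.14, 0.002, -0.001]
ft_force: [0.3, 0.4, 0.1]
opening: 0.859
finger_force: 0.0
```

```bash
cat >> h.py <<'E'
def wcloud(cal,dep):
    v,u=np.mgrid[0:400,0:640].astype(float); x=(u-cal["cx"])/cal["fx"]; y=(v-cal["cy"])/cal["fy"]; r=np.hypot(x,y)+1e-9
    k=np.tan(np.minimum(r,1.5))/r; T=np.linalg.inv(np.array(cal["camera_from_world"]))
    P=np.stack([x*k*dep,y*k*dep,dep],-1); return P@T[:3,:3].T+T[:3,3]
E
python3 - <<'E'
from drums import *
cal=arm.calibration("wrist"); im,d=arm.get_image("wrist"); save("w6.png",im); np.savez("w6.npz",im=im,d=d)
W=wcloud(cal,d); hsv=cv2.cvtColor(im,cv2.COLOR_RGB2HSV)
for nm,c in(("knob",(.454,.03)),("dial",(.436,-.078))):
    for z0,z1 in((.095,.11),):
        m=(abs(W[...,2]-.103)<.008)&(np.hypot(W[...,0]-c[0],W[...,1]-c[1])<.045)&(d>0)
        P=W[m]; (a,b),r=cv2.minEnclosingCircle(P[:,:2].astype(np.float32)); print(nm,m.sum(),P.mean(0).round(4),(round(a,4),round(b,4),round(r,4)))
red=((hsv[...,0]<8)|(hsv[...,0]>172))&(hsv[...,1]>120)&(hsv[...,2]>60)&(np.hypot(W[...,0]-.436,W[...,1]+.078)<.055)&(W[...,2]<.085)
print("flag",red.sum(),W[red].mean(0).round(4) if red.any() else None)
wh=(hsv[...,2]>190)&(hsv[...,1]<60)&(W[...,2]<.078)&(W[...,2]>.06)&(np.hypot(W[...,0]-.436,W[...,1]+.078)<.042)
n,l,st,c=cv2.connectedComponentsWithStats(wh.astype(np.uint8))
for i in range(1,n):
    if st[i,4]>3: print("white",c[i].round(),st[i,4],W[l==i].mean(0).round(4))
for t in("counter_knob_grip","speed_dial_grip","speed_dial_pointer","flag_mark"):
    for r in arm.landmark_of(t,"wrist")[:2]: u,v=map(int,r["uv"]); print(t,round(r["conf"],2),(u,v),W[v,u].round(4))
print(arm.state()["q"]); drums(); now_=now(); print(now_[0])
E
```

```text
knob 1573 [0.4564 0.0302 0.1033] (0.4557, 0.0303, 0.0224)
dial 1357 [ 0.4386 -0.0766  0.1031] (0.4369, -0.0784, 0.0232)
flag 55 [ 0.4728 -0.0981  0.0708]
white [399. 200.] 577 [ 0.4428 -0.0606  0.0675]
white [440. 192.] 118 [ 0.4533 -0.1098  0.0675]
counter_knob_grip 0.88 (313, 199) [0.4538 0.0342 0.1038]
counter_knob_grip 0.25 (421, 212) [ 0.4405 -0.075   0.1038]
speed_dial_grip 0.58 (419, 214) [ 0.4387 -0.0727  0.1048]
speed_dial_pointer 0.73 (382, 214) [ 0.4275 -0.042   0.0677]
flag_mark 0.69 (433, 179) [ 0.4688 -0.0978  0.0713]
[-4.58765128e-02 -2.72262796e-01  1.85637522e+00 -1.61202457e-03
  1.55818373e+00  1.52249820e+00]
drum [215. 146.] 644 xy [0.626 0.236] tray [-0.006  0.121] z 0.138
[0.45487581 0.02981717 0.24919836]
```

View pics/w6.png

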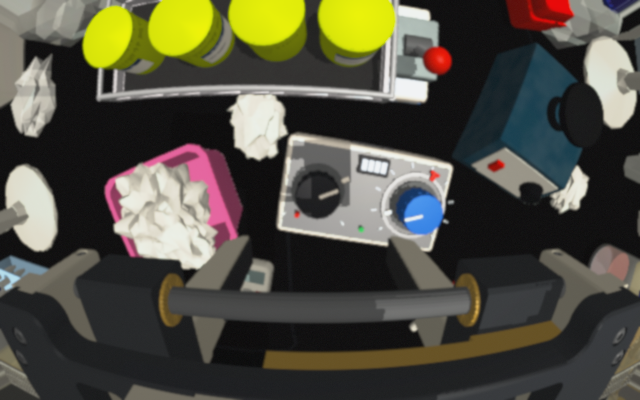

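The wrist view shows all four drums standing in the tray. The counter knob is at (318,193) and the dial at (420,213), with the flag at (433,176) and the lever at (437,60). I'll go to the knob.

Emit:
{"op": "carry_out", "data": {
  "motion": [0,0,10,0,1,30,80,0,0,10,0,0,40,80,0,0,10,0,0,40,80,0,0,0,0,0,38,80,0,0,0,0,0,0,80]
}}

```text
clock: 26.78
tcp_pos: [0.452, 0.0287, 0.0982]
eef_rot: [3.032, -0.81, -0.011]
ft_force: [-0.9, 0.5, 0.2]
opening: 0.865
finger_force: 0.0
```

```bash
python3 - <<'E'
from drums import *
s=arm.state(); print(s["q"][5],s["ft_force"],s["torque"])
plan([(.4557,.0303,.098,-120,0,40)])
E
```

```text
2.0449859417779432 [-0.85530756  0.46768731  0.21884525] [ 0.00925471  0.20477553 -0.00893148]
from [0.452  0.0287 0.0982] [ 3.032 -0.81  -0.011]
-- wp (0.4557, 0.0303, 0.098, -120, 0, 40)
0.3,0.3,0.1,2,-3,0,40,
end [0.4552 0.0303 0.0982]
```

Grip, then turn anticlockwise (negative rz).

Emit:
{"op": "carry_out", "data": {
  "motion": [0,0,0,2,-3,0,80,0,0,0,0,0,0,30,0,0,0,0,0,0,30,0,0,0,0,0,0,30,0,0,0,0,0,0,30]
}}

```text
clock: 27.4
tcp_pos: [0.4581, 0.0302, 0.1014]
eef_rot: [3.033, -0.812, 0.0]
ft_force: [-0.3, 0.0, 0.4]
opening: 0.481
finger_force: 0.0
```

Emit:
{"op": "carry_out", "data": {
  "motion": [0,0,-10,0,0,0,30,0,0,-10,0,0,0,30,0,0,-10,0,0,0,30,0,0,-10,0,0,0,30,0,0,-10,0,0,0,30]
}}

```text
clock: 28.02
tcp_pos: [0.4583, 0.032, 0.1014]
eef_rot: [-3.09, -0.554, -0.001]
ft_force: [1.1, 11.0, 0.9]
opening: 0.467
finger_force: 30.0
```

```bash
python3 - <<'E'
from drums import *
s=arm.state(); print(s["q"][5],s["ft_force"],s["torque"],s["tcp_pos"],s["opening"])
E
```

```text
1.1716041965522053 [ 1.13629908 10.99758081  0.85997221] [ 1.9589774   0.0306572  -0.11234307] [0.45827106 0.03204321 0.10143341] 0.46743662292958194
```

Emit:
{"op": "carry_out", "data": {
  "motion": [0,0,-10,0,0,0,30,0,0,-10,0,0,0,30,0,0,-10,0,0,0,30,0,0,-10,0,0,0,30,0,0,-10,0,0,0,30]
}}

```text
clock: 28.65
tcp_pos: [0.4569, 0.0334, 0.1014]
eef_rot: [-2.563, -1.807, 0.0]
ft_force: [-8.1, 17.7, 8.9]
opening: 0.466
finger_force: 30.0
```

Emit:
{"op": "carry_out", "data": {
  "motion": [0,0,-10,0,0,0,30,0,0,-10,0,0,0,30,0,0,-10,0,0,0,30,0,0,-10,0,0,0,30,0,0,-10,0,0,0,30]
}}

```text
clock: 29.28
tcp_pos: [0.4551, 0.0333, 0.1013]
eef_rot: [-1.557, -2.719, 0.001]
ft_force: [-20.1, 14.8, 19.6]
opening: 0.467
finger_force: 30.0
```

```bash
python3 - <<'E'
from drums import *
s=arm.state(); print(s["q"],s["ft_force"],s["torque"],s["tcp_pos"],s["opening"])
E
```

```text
[-0.04223051 -0.14298301  2.0221873   0.00378263  1.27007271 -0.57371017] [-20.08620275  14.82489212  19.56249411] [ 2.62480904  3.30579119 -0.13712955] [0.45507688 0.03330149 0.10131548] 0.4668099464877643
```

Emit:
{"op": "carry_out", "data": {
  "motion": [0,0,0,2,-1,-1,30,0,0,0,0,0,0,30]
}}

```text
clock: 29.52
tcp_pos: [0.4547, 0.0335, 0.1014]
eef_rot: [-1.568, -2.718, -0.0]
ft_force: [-4.0, 10.6, -1.1]
opening: 0.467
finger_force: 30.0
```

Emit:
{"op": "carry_out", "data": {
  "motion": [0,0,-8,0,0,0,30,0,0,-8,0,0,0,30,0,0,-8,0,0,0,30,0,0,0,0,0,0,30]
}}

```text
clock: 30.02
tcp_pos: [0.454, 0.0329, 0.1014]
eef_rot: [-0.965, -2.984, 0.001]
ft_force: [-9.0, 7.0, 3.6]
opening: 0.468
finger_force: 30.0
```

```bash
python3 - <<'E'
from drums import *
s=arm.state(); print(s["q"],s["ft_force"],s["torque"],s["tcp_pos"],s["opening"])
E
```

```text
[-4.11182652e-02 -1.48204063e-01  2.02665825e+00  8.95651494e-04
  1.26868235e+00 -9.86545835e-01] [-8.95993717  6.95175819  3.58671862] [1.38146873 1.36939857 0.09369222] [0.4540234  0.03286833 0.10141024] 0.4679486135772832
```

Emit:
{"op": "carry_out", "data": {
  "motion": [0,0,-8,0,0,0,30,0,0,-8,1,0,0,30,0,0,0,0,0,0,30]
}}

```text
clock: 30.4
tcp_pos: [0.4536, 0.0324, 0.1014]
eef_rot: [-0.541, -3.09, 0.002]
ft_force: [-5.3, 1.8, 1.6]
opening: 0.467
finger_force: 30.0
```

```bash
python3 - <<'E'
from drums import *
s=arm.state(); print(s["q"][5],s["ft_force"],s["torque"],s["tcp_pos"],s["effort"][5])
E
```

```text
-1.264858007328976 [-5.34687603  1.76233444  1.61621834] [0.54272029 0.85881302 0.03667468] [0.45360739 0.0323759  0.10144868] -1.1591851338744164
```

Emit:
{"op": "carry_out", "data": {
  "motion": [0,0,-8,0,0,0,30,0,0,-8,1,0,0,30,0,0,0,0,0,0,30]
}}

```text
clock: 30.78
tcp_pos: [0.4529, 0.0318, 0.1014]
eef_rot: [-0.111, -3.136, 0.003]
ft_force: [-4.5, -2.9, -0.2]
opening: 0.47
finger_force: 30.0
```

```bash
python3 - <<'E'
from drums import *
s=arm.state(); print(s["q"][5],s["ft_force"],s["torque"],s["tcp_pos"],s["effort"][5])
E
```

```text
-1.5404961358569536 [-4.4872977  -2.8675339  -0.23360501] [-0.331718    0.89658191 -0.39493908] [0.45288773 0.03176944 0.10138163] -1.8863314390182495
```

Emit:
{"op": "carry_out", "data": {
  "motion": [0,0,-7,0,0,0,30,0,0,-7,0,0,0,30,0,0,0,0,0,0,30]
}}

```text
clock: 31.15
tcp_pos: [0.4532, 0.0311, 0.1013]
eef_rot: [0.27, -3.126, 0.004]
ft_force: [-3.9, -5.0, -3.4]
opening: 0.47
finger_force: 30.0
```

```bash
python3 - <<'E'
from drums import *
s=arm.state(); print(s["q"][5],s["ft_force"],s["torque"],s["tcp_pos"],s["effort"][5])
E
```

```text
-1.783772013259823 [-3.9255003  -5.04918193 -3.39572392] [-0.88382758  0.50658944 -0.4336877 ] [0.45316203 0.03113237 0.10131981] -1.4982961490750313
```

The torque has levelled off at −0.4 N m, so the knob is slipping against its stop. Release, rise and check.

Emit:
{"op": "carry_out", "data": {
  "motion": [0,0,0,0,0,0,80,0,0,0,0,0,0,80,0,0,0,0,0,0,80,0,0,0,0,0,-50,80,0,0,0,0,0,-50,80]
}}

```text
clock: 31.78
tcp_pos: [0.4538, 0.0324, 0.203]
eef_rot: [0.273, -3.128, 0.002]
ft_force: [0.7, -0.4, 0.1]
opening: 0.856
finger_force: 0.0
```

```bash
python3 - <<'E'
from drums import *
cal=arm.calibration("wrist"); im,d=arm.get_image("wrist"); W=wcloud(cal,d); np.savez("w7.npz",im=im,d=d)
m=(abs(W[...,2]-.085)<.03)&(np.hypot(W[...,0]-.445,W[...,1]+.025)<.14); v,u=np.where(m); 
c=im[max(v.min()-5,0):v.max()+5,max(u.min()-5,0):u.max()+5]; print(v.min(),v.max(),u.min(),u.max()); k=min(780/c.shape[1],580/c.shape[0]); save("w7.png",cv2.resize(c,None,fx=k,fy=k,interpolation=cv2.INTER_CUBIC))
for nm,c in(("knob",(.454,.03)),("dial",(.436,-.078))):
    q=(abs(W[...,2]-.103)<.005)&(np.hypot(W[...,0]-c[0],W[...,1]-c[1])<.04)&(d>0); P=W[q]
    if len(P)>5: print(nm,len(P),P.mean(0).round(4),cv2.minEnclosingCircle(P[:,:2].astype(np.float32)))
for t in("speed_dial_grip","speed_dial_pointer","flag_mark"):
    for r in arm.landmark_of(t,"wrist")[:2]: u,v=map(int,r["uv"]); print(t,round(r["conf"],2),(u,v),W[v,u].round(4))
print(arm.state()["q"][5])
plan([(.437,-.078,.20,100,0,80,60)])
E
```

```text
102 323 139 374
knob 2080 [0.4538 0.0299 0.1033] ((0.4547635018825531, 0.030115332454442978), 0.02236645482480526)
dial 1883 [ 0.4361 -0.0769  0.1033] ((0.4364672899246216, -0.07769692689180374), 0.022498559206724167)
speed_dial_grip 0.81 (201, 173) [ 0.436  -0.0721  0.1046]
speed_dial_pointer 0.71 (245, 166) [ 0.4311 -0.043   0.067 ]
speed_dial_pointer 0.49 (319, 215) [0.4548 0.0311 0.1039]
flag_mark 0.59 (189, 190) [ 0.4532 -0.0832  0.1017]
-1.7854789418390657
from [0.4554 0.0323 0.2035] [-2.740e-01  3.127e+00 -3.000e-03]
-- wp (0.437, -0.078, 0.2, 100, 0, 80, 60)
-0.1,0.1,0,19,-53,2,80,
0,0,0,18,-52,2,80,
end [ 0.4372 -0.0775  0.1996]
```

View pics/w7.png

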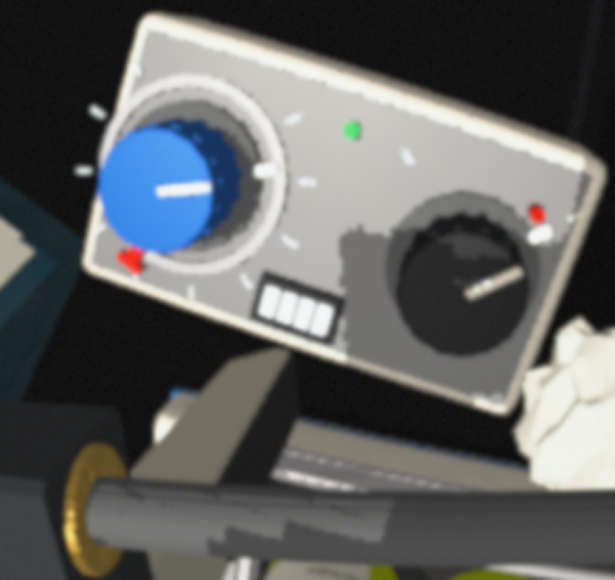

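The crop (seen from the far side) shows the counter pointer near the red zero dot at (537,213). I'll measure both angles in 3D.

```bash
python3 - <<'E'
from h import *
from workcell import arm
z=np.load("w7.npz"); im,d=z["im"],z["d"]; cal=arm.calibration("wrist"); W=wcloud(cal,d); hsv=cv2.cvtColor(im,cv2.COLOR_RGB2HSV)
def ang(p,c): return np.degrees(np.arctan2(p[1]-c[1],p[0]-c[0])).round(1),np.hypot(p[0]-c[0],p[1]-c[1]).round(4)
for nm,c in(("knob",(.4545,.0302)),("dial",(.4365,-.0777))):
    r=np.hypot(W[...,0]-c[0],W[...,1]-c[1])
    for col,m in(("white",(hsv[...,2]>175)&(hsv[...,1]<45)),("top-white",(hsv[...,2]>130)&(hsv[...,1]<90)&(W[...,2]>.098)),("red",((hsv[...,0]<8)|(hsv[...,0]>172))&(hsv[...,1]>110))):
        m=m&(r<.05)&(d>0)
        if col=="white": m&=W[...,2]<.085
        n,l,st,ce=cv2.connectedComponentsWithStats(m.astype(np.uint8))
        for i in range(1,n):
            if st[i,4]>=5: p=W[l==i].mean(0); print(nm,col,ce[i].round(),st[i,4],p.round(4),"ang,r",ang(p,c))
E
```

```text
knob white [314. 168.] 2270 [0.4245 0.0202 0.0659] ang,r (np.float64(-161.6), np.float64(0.0316))
knob white [355. 207.] 163 [0.4557 0.066  0.0644] ang,r (np.float64(88.0), np.float64(0.0358))
knob top-white [330. 209.] 103 [0.4504 0.0392 0.1045] ang,r (np.float64(114.5), np.float64(0.0099))
knob top-white [388. 262.] 34 [0.4521 0.0707 0.1889] ang,r (np.float64(93.4), np.float64(0.0406))
knob top-white [268. 291.] 10 [0.4268 0.0124 0.2778] ang,r (np.float64(-147.2), np.float64(0.0329))
knob top-white [367. 291.] 29 [0.4224 0.0383 0.2777] ang,r (np.float64(165.8), np.float64(0.0331))
knob top-white [223. 325.] 8 [ 0.4701 -0.008   0.244 ] ang,r (np.float64(-67.8), np.float64(0.0413))
knob top-white [334. 322.] 9 [0.4301 0.0307 0.2826] ang,r (np.float64(178.8), np.float64(0.0244))
knob red [348. 182.] 34 [0.4307 0.0523 0.0756] ang,r (np.float64(137.1), np.float64(0.0325))
dial white [227. 156.] 3547 [ 0.4269 -0.0628  0.0664] ang,r (np.float64(122.7), np.float64(0.0178))
dial white [172. 141.] 8 [ 0.4199 -0.1212  0.0662] ang,r (np.float64(-110.9), np.float64(0.0466))
dial white [167. 165.] 5 [ 0.4439 -0.125   0.0664] ang,r (np.float64(-81.1), np.float64(0.0478))
dial white [174. 184.] 49 [ 0.4632 -0.1157  0.0654] ang,r (np.float64(-54.9), np.float64(0.0464))
dial white [210. 199.] 7 [ 0.4713 -0.075   0.0662] ang,r (np.float64(4.5), np.float64(0.0349))
dial top-white [207. 172.] 108 [ 0.4364 -0.0671  0.1044] ang,r (np.float64(90.4), np.float64(0.0106))
dial top-white [ 84. 251.] 30 [ 0.4343 -0.0564  0.2693] ang,r (np.float64(96.0), np.float64(0.0214))
dial top-white [ 21. 278.] 12 [ 0.4353 -0.0649  0.2948] ang,r (np.float64(95.4), np.float64(0.0129))
dial top-white [ 13. 285.] 16 [ 0.4352 -0.0639  0.2993] ang,r (np.float64(95.3), np.float64(0.0139))
dial red [186. 200.] 69 [ 0.4753 -0.0989  0.0712] ang,r (np.float64(-28.7), np.float64(0.0442))
```

```bash
python3 - <<'E'
from h import *
from workcell import arm
z=np.load("w7.npz"); im,d=z["im"],z["d"]; cal=arm.calibration("wrist"); W=wcloud(cal,d); hsv=cv2.cvtColor(im,cv2.COLOR_RGB2HSV)
for nm,c,uv in(("knob",(.4545,.0302),(349,190)),("dial",(.4365,-.0777),(239,165))):
    r=np.hypot(W[...,0]-c[0],W[...,1]-c[1])
    m=(hsv[...,2]>130)&(hsv[...,1]<90)&(abs(W[...,2]-.104)<.006)&(r<.024)
    P=W[m][:,:2]; P0=P.mean(0); w,V=np.linalg.eigh(np.cov((P-P0).T)); v=V[:,1]; v*=np.sign(v@(P0-c)); 
    print(nm,"line az",np.degrees(np.arctan2(v[1],v[0])).round(1),"line offset mm",(1000*(v[0]*(c[1]-P0[1])-v[1]*(c[0]-P0[0]))).round(1))
    u0,v0=uv; win=[(u,v) for u in range(u0-7,u0+8) for v in range(v0-5,v0+6) if hsv[v,u,2]>175 and hsv[v,u,1]<45]
    Q=np.array([W[v,u] for u,v in win]); Q=Q[abs(Q[:,2]-.069)<.006]; q=Q.mean(0); print(" tip",len(Q),q.round(4),np.degrees(np.arctan2(q[1]-c[1],q[0]-c[0])).round(1),np.hypot(q[0]-c[0],q[1]-c[1]).round(4))
# unit yaw from light top pixels
m=(abs(W[...,2]-.066)<.004)&(hsv[...,1]<60)&(hsv[...,2]>60)&(np.hypot(W[...,0]-.445,W[...,1]+.024)<.125); print(cv2.minAreaRect(W[m][:,:2].astype(np.float32)))
E
```

```text
knob line az 125.0 line offset mm 1.8
 tip 75 [0.4385 0.0563 0.0691] 121.6 0.0307
dial line az 99.1 line offset mm 2.0
 tip 107 [ 0.4325 -0.0463  0.069 ] 97.3 0.0316
((0.4751814901828766, -0.032929688692092896), (0.1964813470840454, 0.16491961479187012), 80.34716796875)
```

The knob line reads about 123–125° in world, which is 133–135° in the unit frame. That is its zero, and it agrees with the torque stop. Now the dial, which needs about 127° clockwise.

Emit:
{"op": "carry_out", "data": {
  "motion": [0,0,0,19,-53,2,80,0,0,0,18,-52,2,80,0,0,0,0,0,40,80,0,0,0,0,0,0,80,0,0,0,0,0,0,80]
}}

```text
clock: 32.6
tcp_pos: [0.4359, -0.0771, 0.1584]
eef_rot: [0.275, -3.127, 0.001]
ft_force: [-0.7, -0.0, 0.3]
opening: 0.862
finger_force: 0.0
```

```bash
python3 - <<'E'
from drums import *
print(arm.state()["q"][5]); plan([(.4372,-.0765,.098,100,0,80,60)])
E
```

```text
-2.03561338806503
from [ 0.4359 -0.0771  0.1584] [ 2.750e-01 -3.127e+00  1.000e-03]
-- wp (0.4372, -0.0765, 0.098, 100, 0, 80, 60)
0,-0.1,0,-1,0,30,80,
0,0,0,0,0,30,80,
end [ 0.4368 -0.077   0.0984]
```

Emit:
{"op": "carry_out", "data": {
  "motion": [0,0,0,-1,0,30,80,0,0,0,0,0,30,80,0,0,0,0,0,0,80,0,0,0,0,0,0,30,0,0,0,0,0,0,30]
}}

```text
clock: 33.22
tcp_pos: [0.4384, -0.0778, 0.1003]
eef_rot: [-0.275, 3.128, -0.004]
ft_force: [-0.4, -0.2, 0.5]
opening: 0.694
finger_force: 0.0
```

Emit:
{"op": "carry_out", "data": {
  "motion": [0,0,0,0,0,0,30,0,0,0,0,0,0,30,0,0,0,0,0,0,30,0,0,0,0,0,0,30]
}}

```text
clock: 33.72
tcp_pos: [0.4374, -0.0773, 0.099]
eef_rot: [0.274, -3.129, 0.001]
ft_force: [-1.3, 4.2, 6.1]
opening: 0.465
finger_force: 30.0
```

```bash
python3 - <<'E'
from drums import *
s=arm.state(); print(s["q"],s["ft_force"],s["torque"],s["tcp_pos"],s["opening"],s["finger_force"])
E
```

```text
[-2.89619887e-01 -1.83855889e-01  2.06280910e+00 -9.55178733e-04
  1.26247456e+00 -2.03481983e+00] [-1.33123713  4.18886345  6.11442819] [ 0.7612793   0.24510937 -0.05451872] [ 0.43738102 -0.0772516   0.09897628] 0.46512863816962013 30.002513229846954
```

Emit:
{"op": "carry_out", "data": {
  "motion": [0,0,10,0,0,0,30,0,0,10,0,0,0,30,0,0,10,0,0,0,30,0,0,10,0,0,0,30,0,0,10,0,0,0,30]
}}

```text
clock: 34.35
tcp_pos: [0.4375, -0.0768, 0.099]
eef_rot: [1.082, 2.949, -0.0]
ft_force: [-0.5, 6.3, 5.8]
opening: 0.468
finger_force: 30.0
```

Emit:
{"op": "carry_out", "data": {
  "motion": [0,0,10,0,0,0,30,0,0,10,0,0,0,30,0,0,10,0,0,0,30,0,0,10,0,0,0,30,0,0,0,0,0,0,30]
}}

```text
clock: 34.98
tcp_pos: [0.4378, -0.0766, 0.099]
eef_rot: [2.022, 2.404, 0.001]
ft_force: [1.0, 7.5, 3.9]
opening: 0.471
finger_force: 30.0
```

Emit:
{"op": "carry_out", "data": {
  "motion": [0,0,10,0,0,0,30,0,0,10,0,0,0,30,0,0,10,0,0,0,30,0,0,7,0,0,0,30,0,0,0,0,0,0,30]
}}

```text
clock: 35.6
tcp_pos: [0.4381, -0.0767, 0.099]
eef_rot: [2.679, 1.639, 0.002]
ft_force: [3.6, 6.0, 2.6]
opening: 0.468
finger_force: 30.0
```

```bash
python3 - <<'E'
from drums import *
s=arm.state(); print(s["q"],s["ft_force"],s["torque"],s["tcp_pos"],s["opening"],s["finger_force"])
E
```

```text
[-2.89099559e-01 -1.83595843e-01  2.06255070e+00  5.65401281e-04
  1.26120164e+00  1.83639946e-01] [3.56935916 6.04204534 2.64049584] [ 1.22229467 -0.30294153 -0.02483548] [ 0.43809115 -0.07668606  0.09899324] 0.4679597790031324 29.999629855155945
```

Emit:
{"op": "carry_out", "data": {
  "motion": [0,0,0,0,0,0,80,0,0,0,0,0,0,80,0,0,0,0,0,0,80,0,0,0,0,0,-50,80,0,0,0,0,0,-50,80]
}}

```text
clock: 36.22
tcp_pos: [0.4363, -0.0774, 0.1989]
eef_rot: [-2.678, -1.641, 0.005]
ft_force: [0.8, 0.3, 1.0]
opening: 0.857
finger_force: 0.0
```

```bash
python3 - <<'E'
from drums import *
cal=arm.calibration("wrist"); im,d=arm.get_image("wrist"); W=wcloud(cal,d); hsv=cv2.cvtColor(im,cv2.COLOR_RGB2HSV)
c=(.4365,-.0777); r=np.hypot(W[...,0]-c[0],W[...,1]-c[1])
q=(abs(W[...,2]-.103)<.005)&(r<.04)&(d>0); print(W[q].mean(0).round(4),cv2.minEnclosingCircle(W[q][:,:2].astype(np.float32)))
m=(hsv[...,2]>130)&(hsv[...,1]<90)&(abs(W[...,2]-.104)<.006)&(r<.024); P=W[m][:,:2]; P0=P.mean(0); w,V=np.linalg.eigh(np.cov((P-P0).T)); v=V[:,1]*np.sign(V[:,1]@(P0-c)); print("line az",np.degrees(np.arctan2(v[1],v[0])),P0)
red=((hsv[...,0]<8)|(hsv[...,0]>172))&(hsv[...,1]>110)&(r<.055)&(W[...,2]<.09); p=W[red].mean(0); print("flag",red.sum(),p,np.degrees(np.arctan2(p[1]-c[1],p[0]-c[0])))
for t in("speed_dial_pointer","flag_mark"):
    for k in arm.landmark_of(t,"wrist")[:2]:
        a,b=map(int,k["uv"]); p=W[b,a]; print(t,round(k["conf"],2),(a,b),p.round(4),np.degrees(np.arctan2(p[1]-c[1],p[0]-c[0])).round(1))
vv,uu=np.where((r<.06)&(W[...,2]<.12)); cr=im[vv.min():vv.max(),uu.min():uu.max()]; k=min(600/cr.shape[1],560/cr.shape[0]); print(vv.min(),uu.min(),k); save("w8.png",cv2.resize(cr,None,fx=k,fy=k,interpolation=cv2.INTER_CUBIC))
E
```

```text
[ 0.4376 -0.0772  0.1034] ((0.43715038895606995, -0.07807344198226929), 0.022311393171548843)
line az 2.6548781957388248 [ 0.44475321 -0.0847515 ]
flag 87 [ 0.47273731 -0.0983905   0.07069688] -29.7251691507007
speed_dial_pointer 0.73 (362, 201) [ 0.4712 -0.0945  0.0707] -25.9
flag_mark 0.92 (360, 199) [ 0.4703 -0.0921  0.0701] -23.1
136 258 4.838709677419355
```

View pics/w8.png

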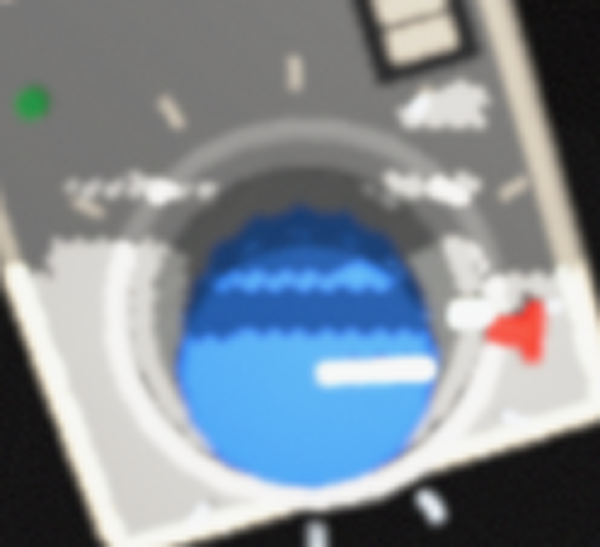

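The pointer at crop (465,315) is about 4° short of the flag tip at (488,330), measured about the ring centre (303,311). I'll regrip and trim 4°.

Emit:
{"op": "carry_out", "data": {
  "motion": [0,0,0,0,0,50,80,0,0,0,0,0,50,80,0,0,0,0,0,0,80,0,0,0,0,0,0,30,0,0,0,0,0,0,30]
}}

```text
clock: 37.0
tcp_pos: [0.4387, -0.0781, 0.1007]
eef_rot: [2.675, 1.64, 0.002]
ft_force: [-0.4, 0.1, 0.7]
opening: 0.689
finger_force: 0.0
```

Emit:
{"op": "carry_out", "data": {
  "motion": [0,0,0,0,0,0,30,0,0,0,0,0,0,30,0,0,0,0,0,0,30,0,0,4,0,0,0,30,0,0,0,0,0,0,30]
}}

```text
clock: 37.62
tcp_pos: [0.4376, -0.0777, 0.0993]
eef_rot: [2.733, 1.545, -0.001]
ft_force: [-1.9, 0.1, 6.6]
opening: 0.468
finger_force: 30.0
```

Emit:
{"op": "carry_out", "data": {
  "motion": [0,0,0,0,0,0,80,0,0,0,0,0,0,80,0,0,0,0,0,0,80,0,0,0,0,0,-50,80,0,0,0,0,0,-50,80]
}}

```text
clock: 38.25
tcp_pos: [0.4364, -0.0772, 0.1988]
eef_rot: [-2.734, -1.547, 0.004]
ft_force: [1.3, -0.5, 0.0]
opening: 0.857
finger_force: 0.0
```

```bash
python3 - <<'E'
from drums import *
cal=arm.calibration("wrist"); im,d=arm.get_image("wrist"); W=wcloud(cal,d); hsv=cv2.cvtColor(im,cv2.COLOR_RGB2HSV)
c=(.4365,-.0777); r=np.hypot(W[...,0]-c[0],W[...,1]-c[1])
vv,uu=np.where((r<.06)&(W[...,2]<.12)); cr=im[vv.min():vv.max(),uu.min():uu.max()]; k=5; cr=cv2.resize(cr,None,fx=k,fy=k,interpolation=cv2.INTER_CUBIC)
# inset of the tray from the top camera
t,_=arm.get_image("top"); t=cv2.resize(t[115:190,190:360],None,fx=3.5,fy=3.5)[:, :600]
h=max(cr.shape[1],t.shape[1]); o=np.zeros((cr.shape[0]//1+0,h,3),np.uint8); o[:,:cr.shape[1]]=cr
o2=np.zeros((t.shape[0],h,3),np.uint8); o2[:,:t.shape[1]]=t; o=np.vstack([o,o2]); f=min(1,600/o.shape[0],800/o.shape[1]); save("w9.png",cv2.resize(o,None,fx=f,fy=f))
drums(); p,_=now(); print(arm.state()["q"][5])
cal=arm.calibration("top")
for rr in arm.landmark_of("start_lever_tip","top")[:2]: print(rr["conf"],rr["uv"],ray_z(cal,*rr["uv"],.125))
z=np.load("top0.npz"); 
plan([(.50,-.08,.25,-3,0,0),(.54,-.0765,.25,-93,0,0)])
E
```

```text
drum [215. 146.] 658 xy [0.627 0.237] tray [-0.006  0.121] z 0.138
drum [246. 147.] 646 xy [0.624 0.153] tray [-0.004  0.037] z 0.138
drum [277. 148.] 701 xy [0.625 0.074] tray [ 0.001 -0.041] z 0.137
drum [303. 147.] 463 xy [ 0.618 -0.002] tray [-0.001 -0.117] z 0.138
0.2515330903901844
0.48 [216.5, 146.3] [0.62591283 0.23276956 0.125     ]
from [ 0.4379 -0.0777  0.1994] [2.732e+00 1.546e+00 1.000e-03]
-- wp (0.5, -0.08, 0.25, -3, 0, 0)
0,0,-9.3,10,18,-17,0,
0.1,0.1,-9.4,7,20,-17,0,
0,0,-9.3,4,20,-16,0,
-- wp (0.54, -0.0765, 0.25, -93, 0, 0)
0,0,10,1,4,0,0,
0,0,10,1,5,0,0,
0,0,10,2,4,0,0,
0,0,10,3,3,0,0,
0,0,10,3,3,0,0,
0,0,10,4,3,0,0,
0,0,10,4,2,0,0,
0,0,10,4,1,0,0,
0,0,10,4,0,0,0,
end [ 0.5395 -0.0768  0.2495]
```

View pics/w9.png

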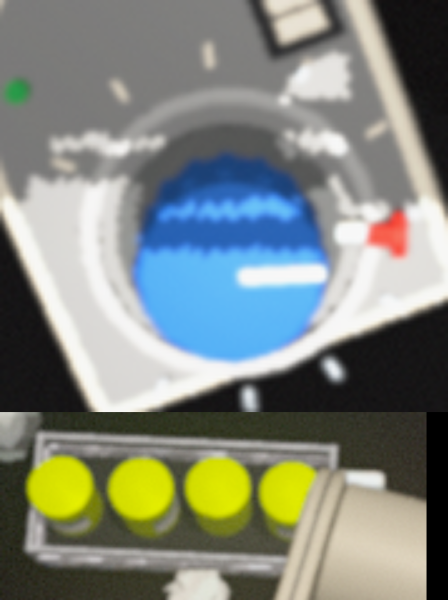

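The pointer at (350,233) now meets the flag at (375,234), and all four drums stand in the tray. The lever is next: closed fingers, pushing along tray +x.

```bash
python3 - <<'E'
from drums import *
plan([(.535,-.071,.24,-93,0,0),(.535,-.071,.128,-93,0,0)])
E
```

```text
from [ 0.4379 -0.0777  0.1994] [2.732e+00 1.546e+00 1.000e-03]
-- wp (0.535, -0.071, 0.24, -93, 0, 0)
0,0,8.9,8,11,-6,0,
0,0,8.8,10,10,-6,0,
0.1,0,8.9,11,9,-5,0,
0,0,8.8,12,7,-6,0,
0,0,8.9,13,4,-6,0,
0,0,8.9,14,3,-6,0,
0.1,0,8.8,14,0,-5,0,
-- wp (0.535, -0.071, 0.128, -93, 0, 0)
0,0,0,0,0,37,0,
0,0,0,0,0,37,0,
0,0,0,0,1,38,0,
end [ 0.5354 -0.0714  0.1275]
```

Emit:
{"op": "carry_out", "data": {
  "motion": [0,0,8.9,8,11,-6,0,0,0,8.9,10,10,-6,0,0,0,8.9,11,9,-6,0,0,0,8.9,12,7,-6,0,0,0,8.9,13,4,-6,0]
}}

```text
clock: 39.08
tcp_pos: [0.5058, -0.0722, 0.2261]
eef_rot: [3.117, 0.389, -0.007]
ft_force: [0.1, -0.4, 0.7]
opening: 0.37
finger_force: 0.0
```

Emit:
{"op": "carry_out", "data": {
  "motion": [0,0,8.9,14,3,-6,0,0,0,8.9,14,0,-5,0,0,0,0,0,0,37,0,0,0,0,0,0,37,0,0,0,0,0,0,0,0]
}}

```text
clock: 39.7
tcp_pos: [0.531, -0.0698, 0.1599]
eef_rot: [-3.14, 0.09, 0.016]
ft_force: [0.4, -0.4, 0.1]
opening: 0.003
finger_force: 0.0
```

```bash
python3 - <<'E'
from drums import *
cal=arm.calibration("wrist"); im,d=arm.get_image("wrist"); W=wcloud(cal,d); hsv=cv2.cvtColor(im,cv2.COLOR_RGB2HSV)
m=((hsv[...,0]<8)|(hsv[...,0]>172))&(hsv[...,1]>110)&(np.hypot(W[...,0]-.61,W[...,1]+.07)<.07)&(W[...,2]>.09)
print("ball",m.sum(),W[m].mean(0),W[m].max(0),W[m].min(0))
print(arm.state()["opening"]); plan([(.538,-.071,.128,-93,0,0)])
E
```

```text
ball 1572 [ 0.58865702 -0.07500098  0.14024738] [ 0.60490103 -0.06268913  0.303652  ] [ 0.57609834 -0.08727716  0.12882522]
0.002346280565886458
from [ 0.5326 -0.0702  0.1627] [ 3.14 -0.09 -0.01]
-- wp (0.538, -0.071, 0.128, -93, 0, 0)
0,0.4,-0.3,6,1,35,0,
end [ 0.5383 -0.0715  0.1277]
```

Emit:
{"op": "carry_out", "data": {
  "motion": [0,0,0,4,4,35,0,0,0,0,0,0,0,0,0,0,0,15,0,0,0,0,0,0,15,0,0,0,0,0,0,15,0,0,0]
}}

```text
clock: 40.38
tcp_pos: [0.5845, -0.0776, 0.1332]
eef_rot: [3.138, -0.09, 0.002]
ft_force: [-2.5, 0.8, 1.8]
opening: 0.008
finger_force: 0.8
```

Emit:
{"op": "carry_out", "data": {
  "motion": [0,0,0,15,0,0,0,0,0,0,15,0,0,0,0,0,0,10,0,0,0,0,0,0,5,0,0,0,0,0,0,0,0,0,0]
}}

```text
clock: 41.0
tcp_pos: [0.6272, -0.08, 0.1314]
eef_rot: [3.139, -0.09, -0.005]
ft_force: [-9.2, 0.8, 8.0]
opening: 0.002
finger_force: 5.7
```

Emit:
{"op": "carry_out", "data": {
  "motion": [0,0,0,4,0,0,0,0,0,0,4,0,0,0,0,0,0,0,0,0,0]
}}

```text
clock: 41.38
tcp_pos: [0.6286, -0.0801, 0.131]
eef_rot: [3.139, -0.09, -0.029]
ft_force: [-44.4, 2.5, 30.5]
opening: 0.006
finger_force: 24.9
```

The lever is against its end stop. Back off, rise and check.

Emit:
{"op": "carry_out", "data": {
  "motion": [0,0,0,-25,0,0,0,0,0,0,-40,0,0,0,0,0,0,-20,0,-40,0,0,0,0,0,0,-55,0,0,0,0,0,0,0,0]
}}

```text
clock: 42.0
tcp_pos: [0.5544, -0.0761, 0.2325]
eef_rot: [3.137, -0.09, 0.016]
ft_force: [0.4, -0.7, 0.3]
opening: 0.006
finger_force: 0.0
```

```bash
python3 - <<'E'
from drums import *
cal=arm.calibration("wrist"); im,d=arm.get_image("wrist"); W=wcloud(cal,d); hsv=cv2.cvtColor(im,cv2.COLOR_RGB2HSV)
red=((hsv[...,0]<8)|(hsv[...,0]>172))&(hsv[...,1]>110)
m=red&(np.hypot(W[...,0]-.63,W[...,1]+.07)<.07)&(W[...,2]>.09)&(W[...,2]<.16); print("ball",m.sum(),np.median(W[m],0))
c=(.4365,-.0777); r=np.hypot(W[...,0]-c[0],W[...,1]-c[1]); f=red&(r<.055)&(W[...,2]<.09); print("flag",W[f].mean(0) if f.any() else None)
for k in arm.landmark_of("speed_dial_pointer","wrist")[:1]:
    a,b=map(int,k["uv"]); print("pointer",k["conf"],W[b,a])
drums(); print(arm.state()["ft_force"],arm.state()["tcp_pos"])
E
```

```text
ball 741 [ 0.64737349 -0.07835561  0.13563563]
flag None
drum [215. 146.] 654 xy [0.627 0.236] tray [-0.006  0.121] z 0.138
drum [246. 147.] 645 xy [0.624 0.153] tray [-0.004  0.038] z 0.138
drum [277. 148.] 683 xy [0.624 0.074] tray [ 0.001 -0.041] z 0.138
drum [313. 149.] 119 xy [ 0.611 -0.018] tray [-0.008 -0.134] z 0.139
[-0.3700055  -0.69417501 -0.73856574] [ 0.55128207 -0.07543343  0.22527928]
```

Emit:
{"op": "carry_out", "data": {
  "motion": [0,0,0,-40,0,-30,0,0,0,0,-50,30,-20,0,0,0,0,-30,55,0,0,0,0,0,0,60,0,0,0,0,0,0,60,0,0]
}}

```text
clock: 42.78
tcp_pos: [0.4189, -0.2743, 0.2744]
eef_rot: [3.14, -0.09, -0.003]
ft_force: [1.8, -0.2, 0.2]
opening: 0.007
finger_force: 0.0
```

```bash
python3 - <<'E'
from drums import *
drums(); cal=arm.calibration("top"); im,d=arm.get_image("top"); W=cloud(cal,d); hsv=cv2.cvtColor(im,cv2.COLOR_RGB2HSV)
red=((hsv[...,0]<8)|(hsv[...,0]>172))&(hsv[...,1]>120)
for nm,c,rad in(("ball",(.63,-.07),.06),("flag",(.47,-.097),.02),("box",(.72,-.27),.08)):
    m=red&(np.hypot(W[...,0]-c[0],W[...,1]-c[1])<rad); print(nm,m.sum(),np.median(W[m],0).round(3) if m.any() else None)
for k in arm.landmark_of("speed_dial_pointer","top")[:1]: print("pointer",k["conf"],ray_z(cal,*k["uv"],.069))
print(arm.state()["qvel"].__abs__().max() if hasattr(arm.state()["qvel"],"__abs__") else arm.state()["qvel"])
E
```

```text
drum [215. 146.] 652 xy [0.627 0.237] tray [-0.006  0.121] z 0.138
drum [246. 147.] 650 xy [0.624 0.153] tray [-0.004  0.038] z 0.138
drum [277. 148.] 703 xy [0.625 0.074] tray [ 0.001 -0.041] z 0.137
drum [305. 148.] 595 xy [ 0.618 -0.002] tray [-0.002 -0.118] z 0.138
ball 68 [ 0.647 -0.077  0.134]
flag 5 [ 0.472 -0.098  0.071]
box 1007 [ 0.722 -0.266  0.081]
pointer 0.59 [ 0.46927116 -0.09152174  0.069     ]
0.05841098288383103
```

```bash
python3 -c "
from workcell import arm
print(arm.job_done())"
```

```text
the job is handed in; nothing more can be done
None
```

The job is handed in, though no pass/fail verdict came back: the counter knob is at its zero stop, all four lime-green drums stand in the tray, the dial points at the red flag, the start lever is fully over, and the red box has not moved.

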